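# Couple a timber-connector sample to the pull tester

### The job

Couple the oak sample to the bench pull tester: wind the tester's crank until the cross hole of its steel fork lines up with the eye in the sample's steel blade, then take the pin with the red grip from the rack and put it down through fork and eye until its collar sits flat on the fork. Leave the blue and black pins in the rack, do not disturb the other things on the desk, and let go of everything at the end.

Things in the scene. Friction and masses are not known exactly. Their poses are not given: they have to be found in the camera images.
- rig: Pull tester fixed to the desk, yaw within 0.15 rad: aluminium bed 310 x 120 mm, 40 mm high, blue bearing pillar 100 mm wide, 160 mm high. Origin on the desk, below the spindle. Axes: y along the level spindle, from fork to crank; z up. Spindle axis 115 mm up. Pillar at y 117 to 143 mm, crank hub (17 mm radius) to y 169. Vice cheeks 140 mm high at y -141 to -55. Bare desk under the crank.
- spindle_axis (a point): Point on the spindle's axis, 115 mm above the desk, level with the middle of the crank handle's length (y = 221 mm on the tester). Axes as for the tester: y along the spindle, outwards; x level and square to it; z up. It does not move.
- handle_grip (a point): Middle of the crank's black handle: a level cylinder of 26 mm diameter, 90 mm long, parallel to the spindle and 55 mm from its axis. From here it reaches 52 mm back to the crank arm and 38 mm outwards. It spins freely on its own pin, so it can be held fast while it is carried round the spindle. Only this frame's y axis (along the handle, outwards) has meaning; the frame spins with the handle.
- crank (a joint): Angle of the crank, rad: 0 with the handle straight above the spindle, growing clockwise as seen from the handle's end (the handle goes from the top first towards -x of spindle_axis). Starts between -1.2 and 1.2; range -3 to 26. Takes about 0.15 N m; stays where left. One full turn clockwise moves the fork 5 mm towards the sample (-y of spindle_axis), a turn back 5 mm back.
- fork_hole (a point): Centre of the upper mouth of the fork's cross hole, 130 mm above the desk. Two level steel tines, 46 mm wide, 44 mm long, 8 mm thick, 14 mm apart, with an upright 19 mm hole midway along each. The fork does not turn: it slides along the spindle as the crank is wound (it cannot be pushed) and starts 7 to 14 mm short of the eye. 40 mm of free space below it. Axes as for the tester.
- eye_hole (a point): Centre of the upper mouth of the eye, an upright 20 mm hole in the sample's dark steel blade (10 mm thick, 44 mm wide, top 120 mm above the desk) that lies between the fork's tines. The sample, an oak block 80 x 90 x 60 mm (top 145 mm above the desk) with the blade let into its end, is clamped in the tester's vice and does not move. The eye is 35 mm from the oak, 24 mm from the blade's end.
- pin_center (a point): Middle of the pin to use, 50 mm above its lower end, at the underside of its collar; z up. 0.16 kg, 100 mm long: steel shank 16 mm thick, 50 mm long, tapered end; collar 36 mm across, 8 mm high; flat upright red grip 38 (x) x 20 (y) x 42 mm high, its middle 29 mm above this point. Stands in any one of the rack's holes, collar on the rack, grip along the rack. Pushed home, this point is at the fork's top.
- pin_tip (a point): Centre of the lower end of the pin with the red grip's shank.
- rack: Plywood pin rack fixed to the desk, 170 (x) x 56 (y) x 64 mm high, yaw within 0.3 rad; origin at the centre of its underside. Three holes of 26 mm, 58 mm deep, at x = -55, 0 and 55 mm hold the three pins upright and loosely, in any order.
- pin_thin_center (a point): Middle (50 mm above the lower end) of the pin with the blue grip, of the same shape as the red one but with a 10 mm shank. Stays in the rack.
- pin_thick_center (a point): Middle (50 mm above the lower end) of the pin with the black grip, of the same shape as the red one but with a 22 mm shank. Stays in the rack.
- calculator: Black desk calculator, 155 x 95 x 22 mm, behind the tester; a bystander. Origin at the centre of its underside.
- tape_measure: Yellow tape measure, 75 x 40 x 70 mm, behind the tester; a bystander. Origin at the centre of its underside.
- folding_rule: Folded yellow folding rule, 235 x 34 x 16 mm; a bystander. Origin at the centre of its underside.
- mug: White mug, 80 mm across and 95 mm high; a bystander. Origin at the centre of its underside.
- offcut: Pale wood offcut with a tenon, 165 x 60 x 45 mm, behind the tester; a bystander. Origin at the centre of its underside, not counting the tenon.
- glue: White glue bottle, 60 mm across and 170 mm high; a bystander. Origin at the centre of its underside.
There are look-alikes about, which are no part of the job. There is more than one size of the part that bears pin_center; the job needs the middle-sized.

How it is judged (in metres and radians):
On the way, in this order (a step that is already met when the one before it is completed fails the run):
1. the crank is wound until the fork's cross hole lines up with the eye (centres within 3.5 mm) (horizontal distance between fork_hole and eye_hole below 0.0035 m), for 0.2 s.
2. the pin with the red grip is through fork and eye with its collar on the fork (height (world z) of pin_tip below 0.083 m and horizontal distance between pin_tip and eye_hole below 0.006 m and angle between pin_tip's own z axis and vertical below 0.12 rad), for 0.2 s.
At the end, for the whole second after the job is handed in: The fork's cross hole and the eye line up (centres within 3.5 mm) and the pin with the red grip stands upright through both, its collar resting on the fork's top (within 3 mm), and is let go; the blue and black pins are still in the rack (moved less than 20 mm) (all of step 2 and horizontal distance between fork_hole and eye_hole below 0.0035 m and height (world z) of pin_tip above 0.076 m and distance of each of pin_thin_center, pin_thick_center from where it was at the start of the episode below 0.02 m); the robot touches nothing.
It fails at once if the blue or the black pin is pulled out of the rack (distance of any of pin_thin_center, pin_thick_center from where it was at the start of the episode above 0.03 m).
It fails at once if another thing on the desk is pushed more than 30 mm from its place (distance of any of calculator, tape_measure, folding_rule, mug, offcut, glue from where it was at the start of the episode above 0.03 m).
It also fails if it takes over 72 s, if anything falls off the work surface, if the arm or the gripper's body presses on something with over 40 N, if the wrist force passes 120 N, or if a joint passes its speed limit or range.

### The arm

A 7-joint arm with a two-finger parallel gripper is mounted at the origin on the work surface. World frame = base frame: x ahead of the robot, y to its left, z up, the work surface at z = 0. Lengths are in mm, angles in rad, forces in N, time in s.
With the tool pointing down it reaches from about 400 to 875 mm from the base axis. Payload 4.4 kg.
Tool frame: the origin (TCP) lies at the very end of the fingers, on their centre line; the grasp point (between the pads) lies 19 mm behind it (ctrl.pinch_z is the z of the grasp point in the tool frame, in mm); z points along the fingers, x is the direction in which the jaws open and shut, and the axes are right-handed (so a half turn about z gives the same grasp; the last joint's range is limited). The gripper opens to 85 mm and grips with 20 to 120 N. Pads are 22 mm wide; open, the fingers measure 114 mm over their backs; the gripper's body (76 mm by 85 mm) begins 54 mm behind the grasp point. The pads swing forward as they close: fully open they stand 13 mm farther back than shut.
Start: joints at [-1.245, 0.628, 0.038, 1.517, -0.027, 0.996, -0.02], TCP at [248.182, 600.769, 231.313] pointing down, gripper open.
Joint ranges: [-3.06, 3.06], [-0.37, 2.12], [-1.25, 1.32], [0.18, 2.47], [-1.1, 4.24], [0.23, 1.98], [-2.94, 2.94]. Speed limits (rad/s): [2.57, 2.57, 3.14, 3.14, 3.14, 3.14, 3.14].

### API

Orientations are given as [roll, pitch, yaw] about the fixed x, y, z axes, in that order (R = Rz(yaw) Ry(pitch) Rx(roll)).
In Python, from cell import sensors, get_image, order, ctrl gives the robot as it stands.
- The arm moves only by the tool arm_command, never from a script. Its argument "rows" is a list that holds one entry, the list of rows, each a list of 6 numbers: the shift along the tool's x, y, z in mm, then the turn, a rotation vector about the tool's x, y, z in degrees. A call has 1 to 20 rows; each row is the pose to reach, as a shift and turn from the pose commanded when the call began, along the tool's axes at that moment; what a row does not reach only later rows make up. A row lasts 1/12 s, in which the tool goes at most 41.7 mm and 7.16 degrees, less where a joint would pass 70% of its speed; a pose out of reach is approached as far as the arm can. A call with a gripper value outside its range is refused whole. "claw" is the opening, from -1 (shut) to 1 (fully open), set as the call begins (left out, the last holds). The fingers move at their own pace and stop on an object; the grip force is fixed at half the most. Time passes only in rows, so rows that repeat a pose let the fingers close. It gives the time, the measured TCP pose, the force and the opening at its end, in the units of the state.
- sensors.read_state(): the state, without advancing time (a new reading comes with each control period).
- get_image(name): name is "scene" or "top" or "wrist"; returns a dict with "pixels" (400x640x3 uint8, red, green, blue), "z_map" (400x640 float32, mm along the optical axis (not along the pixel's ray), 0 where there is no reading), "K" (3x3 intrinsics, pixels), "pose" (4x4, takes a point from camera to world coordinates). Camera axes: x right, y up, looking along -z (the intrinsics and any distortion apply to the point x, -y, -z); pixel columns grow to the right and rows downward; lengths in mm; the calibration is good to about 2 mm. A picture is of the moment at which its call begins.
- order.finish_job(): hands the job in, once; it reports no verdict.
The state is a dict: "clock": time; "qpos": joint angles; "qd": joint speeds; "tau": joint torques, N m; "eef_pos": TCP position; "tool_rot": TCP orientation; "force": force on the tool from outside, world axes, zero at the start; "torque": the same for the moment, N m; "width": finger opening in mm.
Only numpy, scipy, OpenCV 4.12 (cv2) and the standard library are available. Lean on these libraries where they do the work, as an engineer would, in place of code of your own. Each camera call takes 0.05 s, during which the arm holds its last target.

## Working session

There is one attempt and no reset: what is moved stays moved. The work goes in short steps, Python scripts to look and compute and a tool call to move; the robot and the scene stay as the last step left them, time stands still between calls to the robot, and variables do not carry over. Pictures are saved under pics/ and viewed, and the job is handed in when it is done.

Besides the shell and the picture viewer there is one more tool, called after "Emit:" by a JSON object that holds its "fn" and its "kwargs". arm_command: Moves the arm, as the interface text tells. Its arguments: {"type":"object","properties":{"rows":{"type":"array","items":{"type":"array","items":{"type":"array","items":{"type":"number"}}}},"claw":{"type":"number"}},"required":["rows"]}

```bash
ls; mkdir -p pics; cat > h.py <<'E'
import numpy as np, cv2
from cell import sensors, get_image, order, ctrl
from scipy.spatial.transform import Rotation as Ro
def snap(n,f):
    d=get_image(n); cv2.imwrite('pics/'+f+'.png',d['pixels'][:,:,::-1]); np.savez('pics/'+f+'.npz',**d); return d
def cloud(d):
    z=d['z_map'].astype(float);K=np.array(d['K']);h,w=z.shape
    u,v=np.meshgrid(np.arange(w),np.arange(h))
    x=(u-K[0,2])/K[0,0]*z;y=(v-K[1,2])/K[1,1]*z
    P=np.stack([x,-y,-z],-1);T=np.array(d['pose'])
    return P@T[:3,:3].T+T[:3,3]
def proj(d,p):
    T=np.array(d['pose']);K=np.array(d['K']);q=(np.asarray(p)-T[:3,3])@T[:3,:3]
    return K[0,0]*q[0]/-q[2]+K[0,2],K[1,1]*-q[1]/-q[2]+K[1,2]
E
python3 - <<'E'
from h import *
s=sensors.read_state();print({k:np.round(v,3) for k,v in s.items()},ctrl.pinch_z)
for n in('scene','top','wrist'):
    d=snap(n,n+'0');print(n,np.round(d['K'],1).tolist(),np.round(d['pose'],2).tolist(),[k for k in d])
E
```

```text
pics
{'clock': np.float64(0.0), 'qpos': array([-1.245,  0.629,  0.038,  1.518, -0.027,  0.996, -0.02 ]), 'qd': array([ 0.   ,  0.001,  0.001,  0.002, -0.001, -0.002, -0.   ]), 'tau': array([-0.0000e+00, -5.6341e+01,  1.2260e+00, -1.9345e+01,  1.1000e-02,
        1.0000e-02,  0.0000e+00]), 'eef_pos': array([247.917, 600.177, 230.384]), 'tool_rot': array([3.142e+00, 2.000e-03, 1.179e+00]), 'force': array([ 0.583, -0.641,  0.647]), 'torque': array([-0.015,  0.023,  0.011]), 'width': np.float64(85.194)} -18.700000000000003
scene [[389.0, 0.0, 315.0], [0.0, 389.0, 202.2], [0.0, 0.0, 1.0]] [[-0.8, -0.49, 0.34, 907.06], [0.6, -0.64, 0.48, 441.02], [-0.02, 0.59, 0.8, 932.65], [0.0, 0.0, 0.0, 1.0]] ['pixels', 'z_map', 'K', 'pose']
top [[385.2, 0.0, 315.6], [0.0, 385.2, 197.8], [0.0, 0.0, 1.0]] [[-0.02, 0.99, -0.13, 425.43], [-1.0, -0.02, 0.02, -21.9], [0.02, 0.13, 0.99, 1338.05], [0.0, 0.0, 0.0, 1.0]] ['pixels', 'z_map', 'K', 'pose']
wrist [[281.0, 0.0, 323.0], [0.0, 281.0, 202.9], [0.0, 0.0, 1.0]] [[0.38, -0.89, -0.26, 183.14], [0.92, 0.37, 0.11, 628.07], [-0.0, -0.28, 0.96, 373.46], [0.0, 0.0, 0.0, 1.0]] ['pixels', 'z_map', 'K', 'pose']
```

View pics/scene0.png

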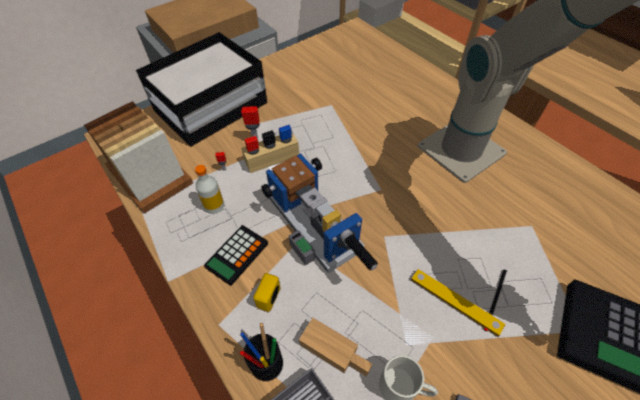

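View pics/top0.png

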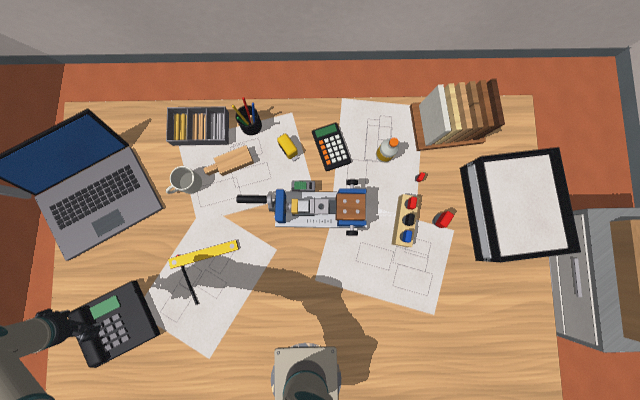

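View pics/wrist0.png

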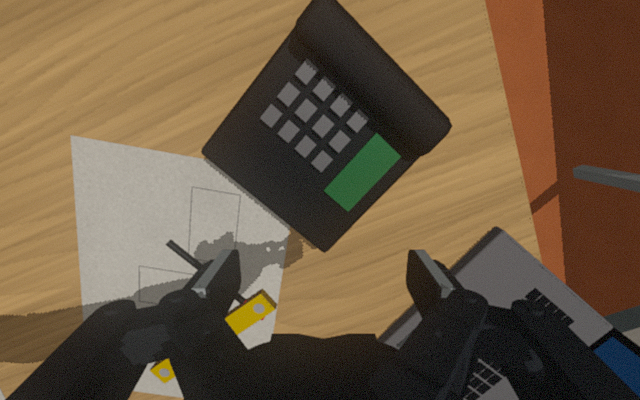

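```bash
python3 - <<'E'
from h import *
a=cv2.imread('pics/top0.png')[160:255,225:460]
cv2.imwrite('pics/topc.png',cv2.resize(a,None,fx=3.4,fy=3.4,interpolation=cv2.INTER_CUBIC))
a=cv2.imread('pics/scene0.png')[90:280,190:390]
cv2.imwrite('pics/scenec.png',cv2.resize(a,None,fx=3,fy=3,interpolation=cv2.INTER_CUBIC))
E
```

```text
(no output)
```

View pics/topc.png

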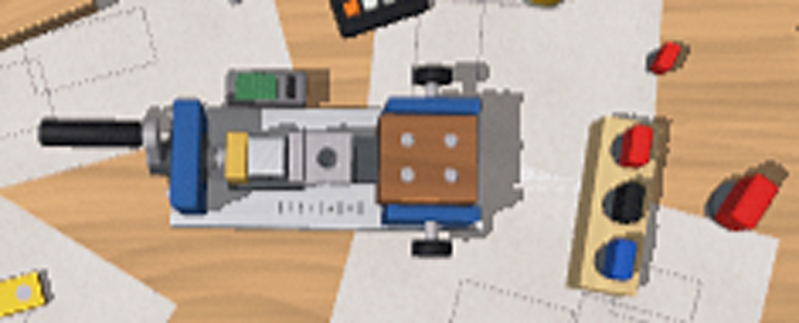

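View pics/scenec.png

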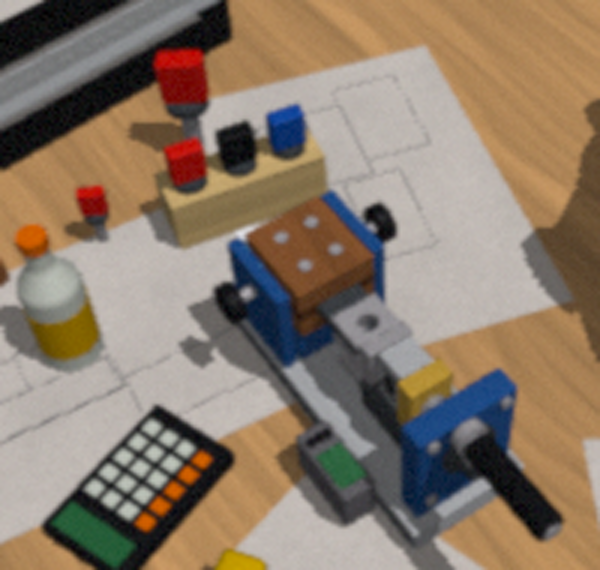

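Three red-gripped pins. In the top view, a large one stands at (444,218), a small one at (421,176), and one is in the rack at (411,202). The rack pin is the middle-sized one beside black and blue, and it's the one to use. Measuring next.

```bash
python3 - <<'E'
from h import *
for n in('top0','scene0'):
    d=dict(np.load(f'pics/{n}.npz'));P=cloud(d);I=d['pixels'].astype(int)
    hsv=cv2.cvtColor(d['pixels'],cv2.COLOR_RGB2HSV)
    z=P[...,2]
    box=(P[...,0]>250)&(P[...,0]<800)&(P[...,1]>-450)&(P[...,1]<350)
    def rep(nm,m):
        m=m&box&(d['z_map']>0)
        p=P[m]
        if len(p)<4: print(n,nm,len(p));return
        r=cv2.minAreaRect(p[:,:2].astype(np.float32))
        v,u=np.nonzero(m)
        print(n,nm,len(p),'mean',p.mean(0).round(1),'rect',np.round(r[0],1),np.round(r[1],1),round(r[2],1),'z',np.percentile(p[:,2],[5,50,95]).round(1),'px',u.mean().round(),v.mean().round())
    H,S,V=[hsv[...,i].astype(int) for i in range(3)]
    red=((H<6)|(H>174))&(S>180)&(V>100)
    nb,l=cv2.connectedComponents((red&box).astype(np.uint8))
    for i in range(1,nb):
        if (l==i).sum()>8:
            rep('red',l==i); rep('redtop',(l==i)&(z>np.percentile(z[l==i],90)-6))
    blue=(H>105)&(H<125)&(S>130)
    nb,l=cv2.connectedComponents((blue&box).astype(np.uint8))
    for i in range(1,nb):
        if (l==i).sum()>15: rep('blue',l==i)
    Y=P[...,1];X=P[...,0]
    blk=(V<60)&(Y>110)&(Y<300)&(z>90)&(X>300)
    rep('handle',blk)
    brown=(H<20)&(S>80)&(z>138)&(z<152)&(Y<50)&(Y>-200)
    rep('oak',brown)
    rep('forkz',(z>126)&(z<134)&(S<60)&(Y<110)&(Y>-120))
    rep('rack',(z>58)&(z<68)&(H>12)&(H<30)&(S>50)&(Y<-150))
    rep('pillar',(z>152)&(z<166)&(H>105)&(H<125)&(S>100)&(Y>0))
E
```

```text
top0 red 46 mean [ 657.4 -398.    72.2] rect [ 659.9 -399.6] [15.3 28.4] 58.1 z [56.6 74.8 79.9] px 420.0 177.0
top0 redtop 32 mean [ 659.6 -398.9   76. ] rect [ 660.2 -398.9] [14.  27.4] 64.6 z [73.3 75.7 80.2] px 421.0 176.0
top0 red 89 mean [ 566.4 -354.3  109.5] rect [ 567.2 -356.3] [20.4 35.6] 78.1 z [ 90.3 113.  118. ] px 412.0 203.0
top0 redtop 59 mean [ 567.5 -356.8  114.6] rect [ 567.9 -357.1] [19.  33.6] 81.3 z [111.4 114.3 118.6] px 413.0 202.0
top0 red 93 mean [ 503.9 -441.6  120.5] rect [ 506.6 -441. ] [17.3 39.2] 89.1 z [ 91.5 126.2 136. ] px 441.0 221.0
top0 redtop 40 mean [ 503.  -443.7  133.5] rect [ 505.5 -442.2] [34.7 14.1] 0.0 z [130.1 132.9 137.1] px 443.0 221.0
top0 blue 116 mean [ 604.7 -160.6  139.3] rect [ 605.1 -158.3] [83.5 11.3] 88.4 z [125.9 140.3 144.9] px 353.0 191.0
top0 blue 298 mean [558.1  68.2 154. ] rect [561.4  69.5] [25.8 94.4] 88.1 z [106.4 160.1 164.4] px 280.0 206.0
top0 blue 141 mean [ 504.1 -152.8  133.5] rect [ 505.4 -154.7] [83.  14.1] 88.8 z [ 94.6 140.  144.1] px 351.0 223.0
top0 blue 92 mean [ 459.9 -332.4  108.8] rect [ 459.8 -334.8] 
[... 1687 characters left out ...]
.0
scene0 blue 724 mean [578.   74.7 132.4] rect [568.7  70.4] [83.1 81. ] 40.8 z [ 62.9 153.4 161.2] px 340.0 235.0
scene0 handle 396 mean [587.1 153.7 177.4] rect [584.7 153.3] [86.5 24.8] 88.9 z [171.3 177.9 181.5] px 360.0 251.0
scene0 oak 739 mean [ 560.3 -148.   144.3] rect [559.  -91.2] [214.5  83.4] 89.0 z [141.2 144.5 146.9] px 293.0 173.0
scene0 forkz 236 mean [565.9 -49.5 129.7] rect [578.    8.9] [187.9  71. ] 87.1 z [127.1 129.8 132.2] px 313.0 201.0
scene0 rack 493 mean [ 549.6 -330.8   63.5] rect [ 614.7 -355.5] [360.5 148.8] 7.8 z [59.4 63.8 66.6] px 263.0 153.0
scene0 pillar 385 mean [569.6  70.6 158.9] rect [567.6  69.4] [25.4 98.6] 87.6 z [154.8 159.2 161.6] px 342.0 227.0
```

```bash
cat >> h.py <<'E'
def plan(pos,yaw,cmd=None):
    """row (shift,turn deg) from the present pose to TCP pos, pointing down with given yaw"""
    s=sensors.read_state()
    p,r=(s['eef_pos'],s['tool_rot']) if cmd is None else cmd
    R=Ro.from_euler('xyz',r);T=Ro.from_euler('xyz',[np.pi,0,yaw])
    sh=R.inv().apply(np.asarray(pos,float)-p); rv=np.degrees((R.inv()*T).as_rotvec())
    print('row',sh.round(1).tolist(),rv.round(1).tolist(),'rows>=',max(np.linalg.norm(sh)/41.7,np.linalg.norm(rv)/7.16).round(1))
    return sh,rv
E
python3 -c "
from h import *
plan([575,165,262],-0.02,([248.182,600.769,231.313],[np.pi,0,1.179]))
s=sensors.read_state();print(s['tool_rot'])"
```

```text
row [-278.0, 468.5, -30.7] [0.0, -0.0, 68.7] rows>= 13.1
[-3.14157271e+00  1.41926641e-03  1.17898380e+00]
```

Emit:
{"fn": "arm_command", "kwargs": {"rows": [[[-278, 468.5, -30.7, 0, 0, 68.7], [-278, 468.5, -30.7, 0, 0, 68.7], [-278, 468.5, -30.7, 0, 0, 68.7], [-278, 468.5, -30.7, 0, 0, 68.7], [-278, 468.5, -30.7, 0, 0, 68.7], [-278, 468.5, -30.7, 0, 0, 68.7], [-278, 468.5, -30.7, 0, 0, 68.7], [-278, 468.5, -30.7, 0, 0, 68.7], [-278, 468.5, -30.7, 0, 0, 68.7], [-278, 468.5, -30.7, 0, 0, 68.7], [-278, 468.5, -30.7, 0, 0, 68.7], [-278, 468.5, -30.7, 0, 0, 68.7], [-278, 468.5, -30.7, 0, 0, 68.7], [-278, 468.5, -30.7, 0, 0, 68.7], [-278, 468.5, -30.7, 0, 0, 68.7], [-278, 468.5, -30.7, 0, 0, 68.7], [-278, 468.5, -30.7, 0, 0, 68.7], [-278, 468.5, -30.7, 0, 0, 68.7]]], "claw": 1}}

```text
clock: 1.65
eef_pos: [573.8, 167.2, 261.7]
tool_rot: [-3.141, 0.001, -0.017]
force: [1.3, 1.0, -0.0]
width: 85.5
```

```bash
python3 - <<'E'
from h import *
s=sensors.read_state();print({k:np.round(s[k],3) for k in('clock','eef_pos','tool_rot','force','qd','qpos')})
d=snap('wrist','w1');print(np.round(d['pose'],3).tolist())
cv2.imwrite('pics/w1b.png',cv2.resize(d['pixels'][:,:,::-1],(800,500)))
E
```

```text
{'clock': np.float64(1.65), 'eef_pos': array([573.832, 167.192, 261.66 ]), 'tool_rot': array([-3.141e+00,  1.000e-03, -1.700e-02]), 'force': array([ 1.282,  0.976, -0.015]), 'qd': array([-0.002, -0.001,  0.006, -0.002,  0.003, -0.001,  0.001]), 'qpos': array([-0.572,  0.546,  0.386,  1.639, -0.235,  1.004, -0.126])}
[[1.0, 0.017, 0.007, 575.833], [-0.018, 0.96, 0.278, 238.479], [-0.002, -0.278, 0.96, 404.727], [0.0, 0.0, 0.0, 1.0]]
```

View pics/w1b.png

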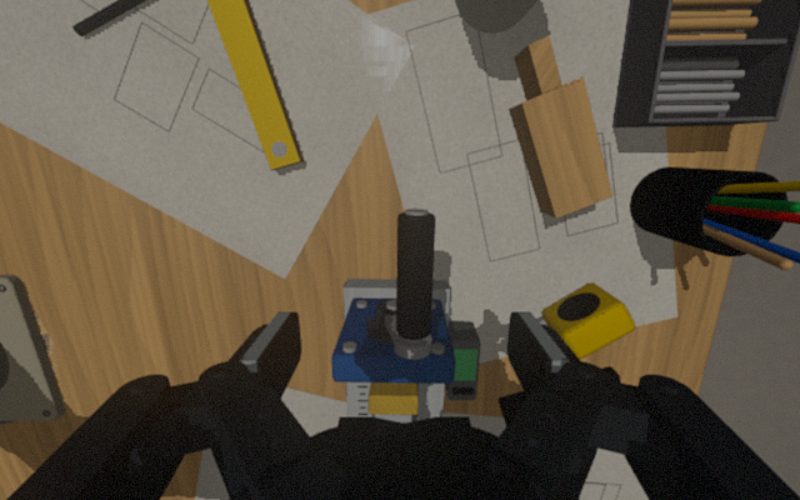

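Wrist view: the black handle is at display (416,275), rising at the image centre. The pillar is at (395,345), and the fork is hidden by the gripper body. Measuring the handle and pillar from here.

```bash
python3 - <<'E'
from h import *
d=dict(np.load('pics/w1.npz'));P=cloud(d);hsv=cv2.cvtColor(d['pixels'],cv2.COLOR_RGB2HSV).astype(int)
H,S,V=hsv[...,0],hsv[...,1],hsv[...,2];X,Y,z=P[...,0],P[...,1],P[...,2]
def rep(nm,m):
    p=P[m];r=cv2.minAreaRect(p[:,:2].astype(np.float32));print(nm,len(p),p.mean(0).round(1),np.round(r[0],1),np.round(r[1],1),round(r[2],1),np.percentile(z[m],[1,5,50,95,99]).round(1))
m=(z>150)&(z<195)&(X>540)&(X<620)&(Y>115)&(Y<230)&(V<70);rep('handle',m)
p=P[m]; 
for a,b in((115,135),(135,155),(155,175),(175,195),(195,215)):
    q=p[(p[:,1]>=a)&(p[:,1]<b)]
    if len(q)>10:
        # circle fit radius 13 in x,z (x perpendicular approx)
        from scipy.optimize import least_squares
        f=least_squares(lambda c:np.hypot(q[:,0]-c[0],q[:,2]-c[1])-13,[580,167],loss='soft_l1').x
        print(a,f.round(1),q[:,0].min().round(1),q[:,0].max().round(1),len(q))
m=(z>152)&(z<168)&(H>100)&(H<130)&(S>100)&(Y<130)&(Y>20);rep('pillar',m)
q=P[m][:,:2]; c=np.polyfit(q[:,1],q[:,0],1)
m=(z<5)&(z>-5)&(X>480)&(X<700);rep('desk',m)
E
```

```text
handle 2668 [581.4 159.  178.4] [581.9 157.1] [84.5 25.7] 87.9 [169.5 172.1 179.3 181.5 182. ]
115 [580.8 167.9] 567.6 593.4 572
135 [581.5 168. ] 569.0 594.2 605
155 [582.3 167.9] 569.5 595.0 649
175 [583.  167.9] 569.9 594.8 689
195 [583.3 167.4] 571.3 594.7 153
pillar 2012 [562.8  72.6 159.8] [563.4  72. ] [25.9 97.6] 87.4 [153.6 157.3 160.1 161.2 161.6]
desk 37138 [593.5 223.7   0.7] [590.  119.4] [220.  531.5] 0.0 [-1.3 -0.7  0.7  2.1  2.7]
```

Emit:
{"fn": "arm_command", "kwargs": {"rows": [[[8.2, 3, 30, 0, 0, 0.8], [8.2, 3, 60, 0, 0, 0.8], [8.2, 3, 90, 0, 0, 0.8], [8.2, 3, 112, 0, 0, 0.8], [8.2, 3, 112, 0, 0, 0.8], [8.2, 3, 112, 0, 0, 0.8]]], "claw": 1}}

```text
clock: 2.2
eef_pos: [582.2, 162.6, 149.4]
tool_rot: [3.141, 0.002, -0.032]
force: [-0.0, -0.5, 1.2]
width: 85.4
```

```bash
python3 - <<'E'
from h import *
d=snap('wrist','w2');
cv2.imwrite('pics/w2b.png',cv2.resize(d['pixels'][:,:,::-1],(800,500)))
E
```

```text
(no output)
```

View pics/w2b.png

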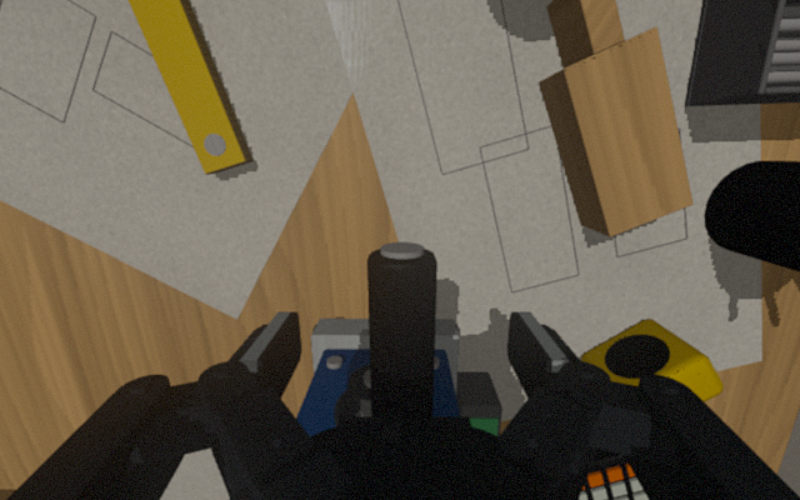

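The handle sits centrally between the pads (display 402,330), with the fingers at 270 and 540. Gripping it now.

Emit:
{"fn": "arm_command", "kwargs": {"rows": [[[0, 0, 0, 0, 0, 0], [0, 0, 0, 0, 0, 0], [0, 0, 0, 0, 0, 0], [0, 0, 0, 0, 0, 0], [0, 0, 0, 0, 0, 0], [0, 0, 0, 0, 0, 0], [0, 0, 0, 0, 0, 0], [0, 0, 0, 0, 0, 0]]], "claw": -1}}

```text
clock: 2.92
eef_pos: [583.7, 161.9, 150.6]
tool_rot: [-3.141, -0.001, -0.034]
force: [-0.1, -0.1, 4.6]
width: 24.5
```

```bash
python3 - <<'E'
from h import *
for n,c in(('top0',(321,206)),('scene0',(313,197))):
    d=dict(np.load(f'pics/{n}.npz'));P=cloud(d)
    print(n);u,v=c
    V=d['pixels'].max(-1).astype(int)
    print(V[v-7:v+8,u-10:u+16])
    print('zrow',P[v-5,u-10:u+30,2].round(0)); print('y',P[v-5,u-10:u+30,1].round(0))
def ray(d,u,v,z):
    T=d['pose'];K=d['K'];r=T[:3,:3]@np.array([(u-K[0,2])/K[0,0],-(v-K[1,2])/K[1,1],-1]);return T[:3,3]+r*(z-T[2,3])/r[2]
th0=-.297
for k in range(1,21):
    t=th0+2*np.pi*k/20
    print([round(-55*(np.sin(t)-np.sin(th0)),1),0,round(-55*(np.cos(t)-np.cos(th0)),1)],end=',')
E
```

```text
top0
[[177 174 172  93 164 169 168 166 168 168 171 171 171 174 171 169 172 146
  114 114 119 120 121 123  94  61]
 [186 180 179  95 184 187 183 181 183 182 187 182 185 188 187 184 190 133
   93  89  97  95  97  98  87  60]
 [179 177 180  94 182 183 184 180 183 181 187 184 184 186 181 186 191 119
   83  83  83  82  85  87  87  66]
 [179 180 189  95 183 184 185 180 185 186 190 185 182 187 181 186 188 118
   84  84  86  85  84  86  89  64]
 [182 178 193  93 180 185 184 183 174 131 128 157 183 189 184 182 187 119
   63  87  86  87  84  88  91  68]
 [183 178 192  90 182 184 186 175 106  85  86  94 140 187 184 183 188 122
   51  88  88  89  88  88  91  67]
 [183 178 193  90 182 185 188 139  77  83  87  72 102 174 183 184 188 120
   54  88  88  88  86  85  90  68]
 [181 177 192  90 181 187 189 102  81  82  78  90 101 174 183 183 188 118
   52  84  86  85  85  87  89  68]
 [184 177 190  89 184 185 189 109  62  83  82  93 100 182 183 185 189 100
   48  86  85  84  84  84  86  67]
 [181 174 189  88 185 188 189 169  92  59  79  89 126 204 185 185 190  87
   50  85  87  85  86  84  86  69]
 [179
[... 3206 characters left out ...]
at64(8.7)],[np.float64(-61.1), 0, np.float64(21.0)],[np.float64(-68.7), 0, np.float64(36.5)],[np.float64(-71.1), 0, np.float64(53.5)],[np.float64(-68.1), 0, np.float64(70.5)],[np.float64(-60.0), 0, np.float64(85.7)],[np.float64(-47.7), 0, np.float64(97.6)],[np.float64(-32.2), 0, np.float64(105.2)],[np.float64(-15.2), 0, np.float64(107.6)],[np.float64(1.8), 0, np.float64(104.6)],[np.float64(17.0), 0, np.float64(96.5)],[np.float64(28.9), 0, np.float64(84.2)],[np.float64(36.5), 0, np.float64(68.7)],[np.float64(38.9), 0, np.float64(51.6)],[np.float64(35.9), 0, np.float64(34.7)],[np.float64(27.8), 0, np.float64(19.5)],[np.float64(15.5), 0, np.float64(7.5)],[np.float64(-0.0), 0, np.float64(-0.0)],
```

Emit:
{"fn": "arm_command", "kwargs": {"rows": [[[-8.5, 0, -1.5, 0, 0, 0], [-17, 0, -2.4, 0, 0, 0], [-25.5, 0, -1.5, 0, 0, 0], [-34, 0, 0.6, 0, 0, 0], [-42, 0, 4, 0, 0, 0], [-49.2, 0, 8.7, 0, 0, 0], [-55.5, 0, 14.5, 0, 0, 0], [-61.1, 0, 21, 0, 0, 0], [-65.5, 0, 28.5, 0, 0, 0], [-68.7, 0, 36.5, 0, 0, 0]]]}}

```text
clock: 3.75
eef_pos: [513.3, 164.3, 112.4]
tool_rot: [3.141, 0.001, -0.034]
force: [1.7, 1.7, 0.1]
width: 24.2
```

```bash
python3 - <<'E'
from h import *
s=sensors.read_state();print({k:np.round(s[k],3) for k in('clock','eef_pos','tool_rot','force','torque','qpos')})
E
```

```text
{'clock': np.float64(3.75), 'eef_pos': array([513.317, 164.311, 112.392]), 'tool_rot': array([ 3.141e+00,  1.000e-03, -3.400e-02]), 'force': array([1.721, 1.652, 0.11 ]), 'torque': array([ 0.259, -0.212,  0.028]), 'qpos': array([-0.56 ,  0.661,  0.303,  1.942, -0.337,  0.589, -0.068])}
```

```bash
python3 - <<'E'
import numpy as np
th0=1.274
print([[float(round(-55*(np.sin(t)-np.sin(th0)),1)),0,float(round(-55*(np.cos(t)-np.cos(th0)),1)),0,0,0] for t in th0+2*np.pi*np.arange(1,21)/20])
E
```

```text
[[-2.4, 0, 17.0, 0, 0, 0], [0.6, 0, 34.0, 0, 0, 0], [8.7, 0, 49.2, 0, 0, 0], [21.0, 0, 61.1, 0, 0, 0], [36.5, 0, 68.7, 0, 0, 0], [53.6, 0, 71.1, 0, 0, 0], [70.5, 0, 68.1, 0, 0, 0], [85.7, 0, 60.0, 0, 0, 0], [97.6, 0, 47.6, 0, 0, 0], [105.2, 0, 32.2, 0, 0, 0], [107.6, 0, 15.1, 0, 0, 0], [104.6, 0, -1.8, 0, 0, 0], [96.5, 0, -17.0, 0, 0, 0], [84.1, 0, -29.0, 0, 0, 0], [68.7, 0, -36.5, 0, 0, 0], [51.6, 0, -38.9, 0, 0, 0], [34.7, 0, -35.9, 0, 0, 0], [19.5, 0, -27.8, 0, 0, 0], [7.5, 0, -15.5, 0, 0, 0], [-0.0, 0, -0.0, 0, 0, 0]]
```

Emit:
{"fn": "arm_command", "kwargs": {"rows": [[[-2.4, 0, 17.0, 0, 0, 0], [0.6, 0, 34.0, 0, 0, 0], [8.7, 0, 49.2, 0, 0, 0], [21.0, 0, 61.1, 0, 0, 0], [36.5, 0, 68.7, 0, 0, 0], [53.6, 0, 71.1, 0, 0, 0], [70.5, 0, 68.1, 0, 0, 0], [85.7, 0, 60.0, 0, 0, 0], [97.6, 0, 47.6, 0, 0, 0], [105.2, 0, 32.2, 0, 0, 0], [107.6, 0, 15.1, 0, 0, 0], [104.6, 0, -1.8, 0, 0, 0], [96.5, 0, -17.0, 0, 0, 0], [84.1, 0, -29.0, 0, 0, 0], [68.7, 0, -36.5, 0, 0, 0], [51.6, 0, -38.9, 0, 0, 0], [34.7, 0, -35.9, 0, 0, 0], [19.5, 0, -27.8, 0, 0, 0], [7.5, 0, -15.5, 0, 0, 0], [0, 0, 0, 0, 0, 0]]]}}

```text
clock: 5.42
eef_pos: [513.5, 164.3, 113.4]
tool_rot: [-3.141, -0.001, -0.034]
force: [4.3, 1.7, 0.2]
width: 24.1
```

```bash
python3 - <<'E'
from h import *
s=sensors.read_state();print({k:np.round(s[k],3) for k in('clock','eef_pos','tool_rot','force','torque','qpos')})
d=snap('scene','s2');d2=snap('top','t2')
a=d['pixels'][130:280,230:400,::-1];cv2.imwrite('pics/s2c.png',cv2.resize(a,None,fx=3.5,fy=3.5,interpolation=cv2.INTER_CUBIC))
a=d2['pixels'][165:245,225:385,::-1];cv2.imwrite('pics/t2c.png',cv2.resize(a,None,fx=5,fy=5,interpolation=cv2.INTER_CUBIC))
E
```

```text
{'clock': np.float64(5.417), 'eef_pos': array([513.498, 164.332, 113.407]), 'tool_rot': array([-3.141e+00, -1.000e-03, -3.400e-02]), 'force': array([4.345, 1.741, 0.157]), 'torque': array([ 0.163, -1.   ,  0.091]), 'qpos': array([-0.558,  0.659,  0.301,  1.942, -0.334,  0.588, -0.07 ])}
```

View pics/s2c.png

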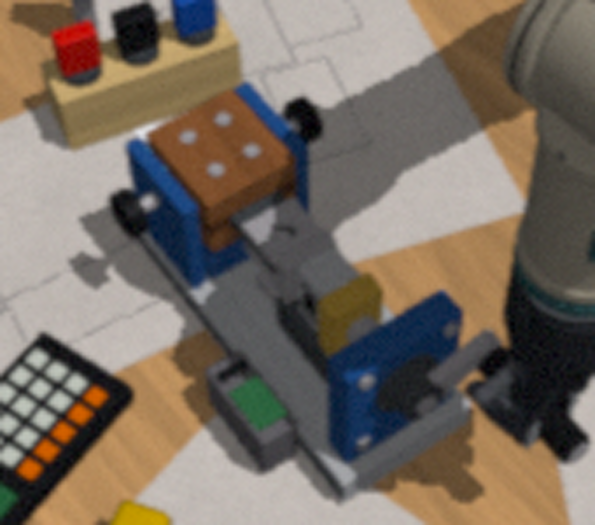

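View pics/t2c.png

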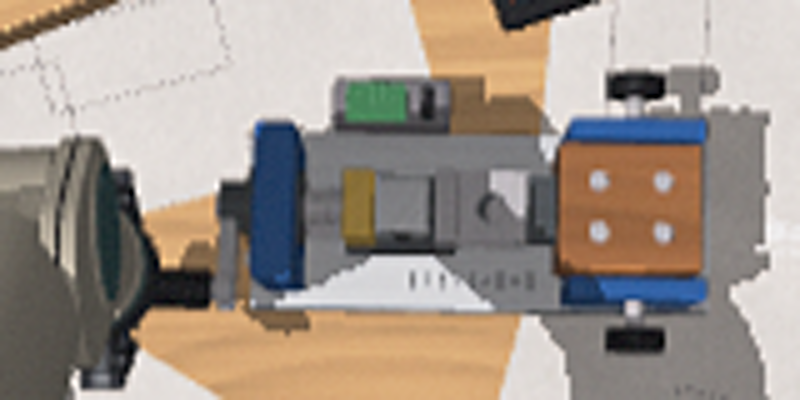

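Emit:
{"fn": "arm_command", "kwargs": {"rows": [[[-2.4, 0, 17.0, 0, 0, 0], [0.6, 0, 34.0, 0, 0, 0], [8.7, 0, 49.2, 0, 0, 0], [21.0, 0, 61.1, 0, 0, 0], [36.5, 0, 68.7, 0, 0, 0], [53.6, 0, 71.1, 0, 0, 0], [70.5, 0, 68.1, 0, 0, 0], [85.7, 0, 60.0, 0, 0, 0], [97.6, 0, 47.6, 0, 0, 0], [105.2, 0, 32.2, 0, 0, 0], [107.6, 0, 15.1, 0, 0, 0], [104.6, 0, -1.8, 0, 0, 0], [96.5, 0, -17.0, 0, 0, 0], [84.1, 0, -29.0, 0, 0, 0], [68.7, 0, -36.5, 0, 0, 0], [51.6, 0, -38.9, 0, 0, 0], [51.6, 0, -38.9, 0, 0, 0]]]}}

```text
clock: 6.93
eef_pos: [563.9, 162.6, 153.1]
tool_rot: [-3.141, 0.002, -0.034]
force: [-2.7, 0.8, 10.0]
width: 24.3
```

```bash
python3 - <<'E'
from h import *
s=sensors.read_state();print({k:np.round(s[k],3) for k in('clock','eef_pos','tool_rot','force','torque')})
d=snap('scene','s3');d2=snap('top','t3')
a=d['pixels'][170:230,270:360,::-1];cv2.imwrite('pics/s3c.png',cv2.resize(a,None,fx=8,fy=8,interpolation=cv2.INTER_CUBIC))
a=d2['pixels'][180:235,280:370,::-1];cv2.imwrite('pics/t3c.png',cv2.resize(a,None,fx=8,fy=8,interpolation=cv2.INTER_CUBIC))
E
```

```text
{'clock': np.float64(6.933), 'eef_pos': array([563.923, 162.566, 153.114]), 'tool_rot': array([-3.141e+00,  2.000e-03, -3.400e-02]), 'force': array([-2.715,  0.836, 10.045]), 'torque': array([ 0.08 ,  0.709, -0.093])}
```

View pics/s3c.png

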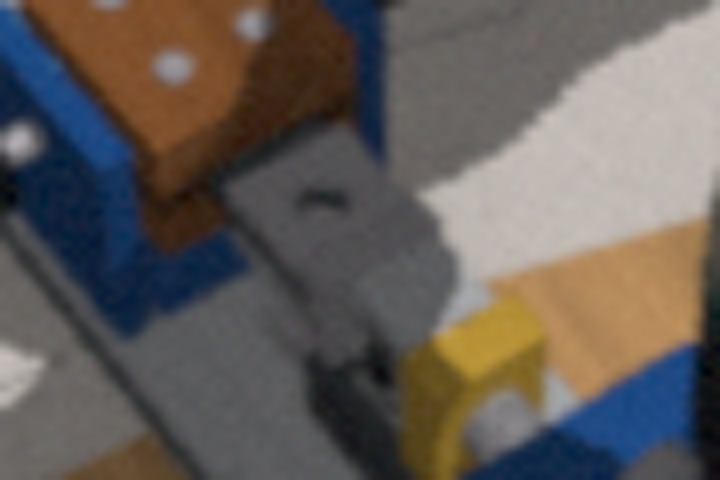

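View pics/t3c.png

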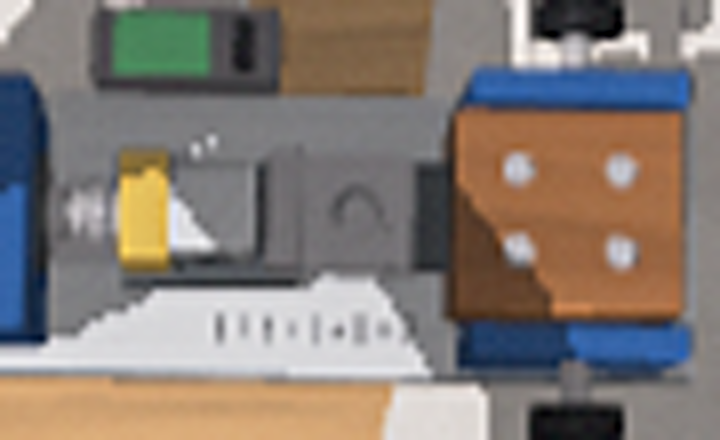

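Emit:
{"fn": "arm_command", "kwargs": {"rows": [[[0, 0, 0, 0, 0, 0], [0, 0, 0, 0, 0, 0], [0, 0, 0, 0, 0, 0], [0, 0, -25, 0, 0, 0], [0, 0, -50, 0, 0, 0], [0, 0, -70, 0, 0, 0], [3, 303, -70, 0, 0, 0], [3, 303, -70, 0, 0, 0], [3, 303, -70, 0, 0, 0], [3, 303, -70, 0, 0, 0], [3, 303, -70, 0, 0, 0], [3, 303, -70, 0, 0, 0], [3, 303, -60, 0, 0, 0], [3, 303, -50, 0, 0, 0], [3, 303, -50, 0, 0, 0], [3, 303, -50, 0, 0, 0]]], "claw": 1}}

```text
clock: 8.37
eef_pos: [558.0, -141.4, 201.4]
tool_rot: [-3.141, 0.002, -0.037]
force: [-0.2, 0.2, -0.2]
width: 85.3
```

```bash
python3 - <<'E'
from h import *
s=sensors.read_state();print({k:np.round(s[k],3) for k in('clock','eef_pos','tool_rot','force','torque')})
d=snap('wrist','w4');t=snap('top','t4')
cv2.imwrite('pics/w4b.png',cv2.resize(d['pixels'][:,:,::-1],(800,500)))
E
```

```text
{'clock': np.float64(8.367), 'eef_pos': array([ 557.98 , -141.353,  201.401]), 'tool_rot': array([-3.141e+00,  2.000e-03, -3.700e-02]), 'force': array([-0.193,  0.223, -0.236]), 'torque': array([-0.003, -0.056, -0.019])}
```

View pics/w4b.png

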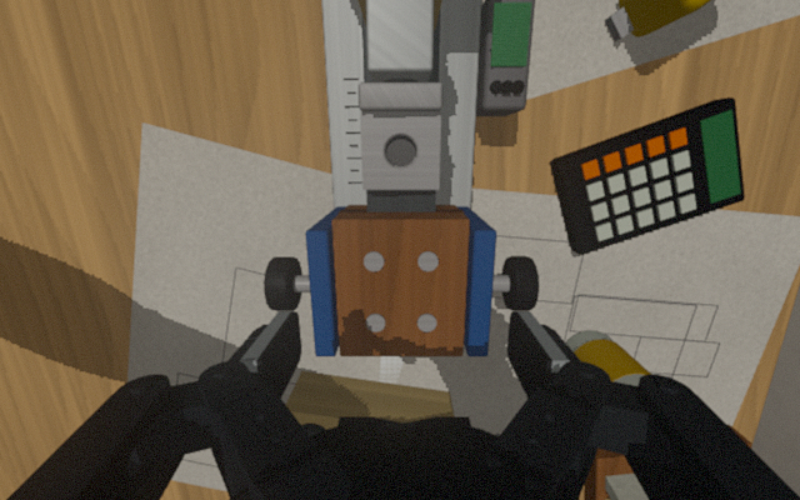

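The wrist view shows the fork hole at display (401,150), the oak at (400,275) and the blade at (401,202). Enlarging the hole.

```bash
python3 - <<'E'
from h import *
d=dict(np.load('pics/w4.npz'));P=cloud(d)
a=d['pixels'][85:175,275:365,::-1];cv2.imwrite('pics/w4c.png',cv2.resize(a,None,fx=6.5,fy=6.5,interpolation=cv2.INTER_CUBIC))
V=d['pixels'].max(-1).astype(int)
print(V[104:138,305:337])
for u in(300,320,343):
    print(u,[(v,P[v,u,1].round(1),P[v,u,2].round(1),V[v,u]) for v in range(145,176,1)])
E
```

```text
[[135 132 132 ... 129 133 134]
 [134 131 138 ... 130 127 131]
 [133 129 131 ... 131 132 132]
 ...
 [136 133 130 ... 131 132 130]
 [129 132 135 ... 131 132 130]
 [129 128 128 ... 130 128 127]]
300 [(145, np.float64(-86.4), np.float64(129.9), np.int64(128)), (146, np.float64(-87.1), np.float64(129.9), np.int64(129)), (147, np.float64(-87.8), np.float64(130.5), np.int64(130)), (148, np.float64(-88.6), np.float64(129.9), np.int64(130)), (149, np.float64(-89.2), np.float64(131.6), np.int64(125)), (150, np.float64(-90.1), np.float64(129.7), np.int64(126)), (151, np.float64(-90.8), np.float64(130.4), np.int64(110)), (152, np.float64(-92.4), np.float64(121.4), np.int64(67)), (153, np.float64(-93.4), np.float64(119.7), np.int64(42)), (154, np.float64(-94.1), np.float64(120.4), np.int64(46)), (155, np.float64(-94.9), np.float64(120.5), np.int64(45)), (156, np.float64(-95.7), np.float64(119.9), np.int64(53)), (157, np.float64(-96.5), np.float64(120.2), np.int64(58)), (158, np.float64(-97.4), np.float64(119.1), np.int64(60)), (159, np.float64(-98.0), np.float64(120.5), np.int64(64)), (160, np.fl
[... 3958 characters left out ...]
03.4), np.float64(119.9), np.int64(63)), (165, np.float64(-104.1), np.float64(120.5), np.int64(64)), (166, np.float64(-104.8), np.float64(120.7), np.int64(60)), (167, np.float64(-105.7), np.float64(120.5), np.int64(56)), (168, np.float64(-106.3), np.float64(121.7), np.int64(57)), (169, np.float64(-107.2), np.float64(120.8), np.int64(66)), (170, np.float64(-107.2), np.float64(125.6), np.int64(72)), (171, np.float64(-107.4), np.float64(129.0), np.int64(75)), (172, np.float64(-107.2), np.float64(134.7), np.int64(78)), (173, np.float64(-107.3), np.float64(138.3), np.int64(68)), (174, np.float64(-107.4), np.float64(141.9), np.int64(66)), (175, np.float64(-107.7), np.float64(144.2), np.int64(89))]
```

View pics/w4c.png

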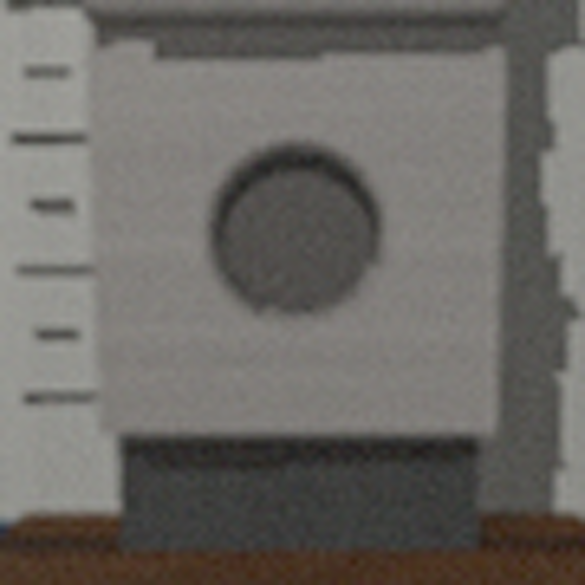

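```bash
python3 - <<'E'
from h import *
d=dict(np.load('pics/w4.npz'));P=cloud(d);V=d['pixels'].max(-1).astype(int)
for u in (314,320,326):
  print(u,[(v,P[v,u,1].round(1),P[v,u,2].round(0),V[v,u]) for v in range(102,138)])
# hole rim circle fit at z~130
m=(P[...,2]<126)&(P[...,1]>-85)&(P[...,1]<-50)&(abs(P[...,0]-561)<12)
v,u=np.nonzero(m);print(len(u),u.mean(),v.mean(),u.min(),u.max(),v.min(),v.max())
# fork side edges at rows
for vv in(115,120,140,145):
  r=[(u,P[vv,u,0].round(1)) for u in range(275,365) if 127<P[vv,u,2]<133]
  print(vv,r[0],r[-1])
T=d['pose'];K=d['K']
r=T[:3,:3]@np.array([(u.mean()-K[0,2])/K[0,0],-(v.mean()-K[1,2])/K[1,1],-1]);print(T[:3,3]+r*(130-T[2,3])/r[2])
print(P[60:180,290:350].shape)
E
```

```text
314 [(102, np.float64(-56.4), np.float64(130.0), np.int64(138)), (103, np.float64(-57.2), np.float64(131.0), np.int64(136)), (104, np.float64(-57.7), np.float64(129.0), np.int64(130)), (105, np.float64(-58.4), np.float64(130.0), np.int64(134)), (106, np.float64(-59.1), np.float64(130.0), np.int64(134)), (107, np.float64(-59.8), np.float64(130.0), np.int64(124)), (108, np.float64(-60.5), np.float64(130.0), np.int64(98)), (109, np.float64(-61.1), np.float64(129.0), np.int64(80)), (110, np.float64(-61.5), np.float64(120.0), np.int64(55)), (111, np.float64(-62.2), np.float64(120.0), np.int64(48)), (112, np.float64(-62.9), np.float64(120.0), np.int64(53)), (113, np.float64(-61.7), np.float64(52.0), np.int64(70)), (114, np.float64(-62.7), np.float64(52.0), np.int64(77)), (115, np.float64(-63.6), np.float64(51.0), np.int64(82)), (116, np.float64(-64.6), np.float64(52.0), np.int64(86)), (117, np.float64(-65.5), np.float64(52.0), np.int64(82)), (118, np.float64(-66.5), np.float64(52.0), np.int64(83)), (119, np.float64(-67.4), np.float64(53.0), np.int64(83)), (120, np.float64(-68.4), np.float6
[... 4887 characters left out ...]
.int64(87)), (132, np.float64(-78.5), np.float64(107.0), np.int64(109)), (133, np.float64(-78.4), np.float64(129.0), np.int64(124)), (134, np.float64(-79.1), np.float64(130.0), np.int64(128)), (135, np.float64(-79.8), np.float64(131.0), np.int64(131)), (136, np.float64(-80.5), np.float64(131.0), np.int64(133)), (137, np.float64(-81.3), np.float64(130.0), np.int64(128))]
507 321.20315581854044 120.48126232741618 309 333 108 133
115 (290, np.float64(537.0)) (352, np.float64(582.1))
120 (290, np.float64(536.8)) (352, np.float64(582.1))
140 (290, np.float64(535.6)) (351, np.float64(581.3))
145 (291, np.float64(536.3)) (351, np.float64(581.3))
[559.58566666 -69.36145032 130.        ]
(120, 60, 3)
```

Through the hole the eye's far rim shows at y −62, giving an eye centre of about −72.0. The fork centre is at −69.4, so about 2.4 mm remains, which is 0.48 turn. Going back to the handle for one more half turn.

Emit:
{"fn": "arm_command", "kwargs": {"rows": [[[0, 0, -20, 0, 0, 0], [-3, -303, -20, 0, 0, 0], [-3, -303, -20, 0, 0, 0], [-3, -303, -20, 0, 0, 0], [-3, -303, -20, 0, 0, 0], [-3, -303, -20, 0, 0, 0], [-3, -303, -20, 0, 0, 0], [-3, -303, -20, 0, 0, 0], [-3, -303, -20, 0, 0, 0], [-3, -303, -20, 0, 0, 0], [-3, -303, 10, 0, 0, 0], [-3, -303, 30, 0, 0, 0], [-3, -303, 50, 0, 0, 0], [-3, -303, 50, 0, 0, 0], [-3, -303, 50, 0, 0, 0]]], "claw": 1}}

```text
clock: 9.72
eef_pos: [565.4, 161.9, 152.2]
tool_rot: [3.141, 0.002, -0.034]
force: [0.9, -0.2, 1.0]
width: 85.7
```

Emit:
{"fn": "arm_command", "kwargs": {"rows": [[[0, 0, 0, 0, 0, 0], [0, 0, 0, 0, 0, 0], [0, 0, 0, 0, 0, 0], [0, 0, 0, 0, 0, 0], [0, 0, 0, 0, 0, 0], [0, 0, 0, 0, 0, 0], [0, 0, 0, 0, 0, 0]]], "claw": -1}}

```text
clock: 10.3
eef_pos: [566.4, 162.4, 153.2]
tool_rot: [-3.141, -0.001, -0.034]
force: [-1.9, 1.0, 6.1]
width: 24.2
```

```bash
python3 - <<'E'
import numpy as np
th0=.018
print([[float(round(-55*(np.sin(t)-np.sin(th0)),1)),0,float(round(-55*(np.cos(t)-np.cos(th0)),1)),0,0,0] for t in th0+3.02*np.arange(1,12)/11])
E
```

```text
[[-14.9, 0, 2.3, 0, 0, 0], [-28.6, 0, 8.6, 0, 0, 0], [-40.0, 0, 18.3, 0, 0, 0], [-48.4, 0, 30.8, 0, 0, 0], [-53.1, 0, 45.1, 0, 0, 0], [-53.8, 0, 60.2, 0, 0, 0], [-50.3, 0, 74.8, 0, 0, 0], [-43.0, 0, 88.0, 0, 0, 0], [-32.4, 0, 98.7, 0, 0, 0], [-19.3, 0, 106.1, 0, 0, 0], [-4.7, 0, 109.7, 0, 0, 0]]
```

Emit:
{"fn": "arm_command", "kwargs": {"rows": [[[-14.9, 0, 2.3, 0, 0, 0], [-28.6, 0, 8.6, 0, 0, 0], [-40.0, 0, 18.3, 0, 0, 0], [-48.4, 0, 30.8, 0, 0, 0], [-53.1, 0, 45.1, 0, 0, 0], [-53.8, 0, 60.2, 0, 0, 0], [-50.3, 0, 74.8, 0, 0, 0], [-43.0, 0, 88.0, 0, 0, 0], [-32.4, 0, 98.7, 0, 0, 0], [-19.3, 0, 106.1, 0, 0, 0], [-4.7, 0, 109.7, 0, 0, 0], [-4.7, 0, 109.7, 0, 0, 0], [-4.7, 0, 109.7, 0, 0, 0]]]}}

```text
clock: 11.38
eef_pos: [564.1, 162.5, 43.3]
tool_rot: [-3.141, -0.005, -0.034]
force: [3.6, 0.4, 4.4]
width: 24.0
```

Emit:
{"fn": "arm_command", "kwargs": {"rows": [[[0, 0, 0, 0, 0, 0], [0, 0, 0, 0, 0, 0], [0, 0, 0, 0, 0, 0], [0, 0, 0, 0, 0, 0], [0, 0, -40, 0, 0, 0], [0, 0, -80, 0, 0, 0], [0, 0, -120, 0, 0, 0], [0, 0, -160, 0, 0, 0], [0, 0, -170, 0, 0, 0], [7, 303, -170, 0, 0, 0], [7, 303, -170, 0, 0, 0], [7, 303, -170, 0, 0, 0], [7, 303, -170, 0, 0, 0], [7, 303, -170, 0, 0, 0], [7, 303, -170, 0, 0, 0], [7, 303, -170, 0, 0, 0], [7, 303, -160, 0, 0, 0], [7, 303, -160, 0, 0, 0], [7, 303, -160, 0, 0, 0], [7, 303, -160, 0, 0, 0]]], "claw": 1}}

```text
clock: 13.05
eef_pos: [558.0, -138.5, 202.3]
tool_rot: [-3.14, 0.001, -0.032]
force: [-1.2, 0.9, 0.1]
width: 85.5
```

```bash
cat > meas.py <<'E'
from h import *
import sys
s=sensors.read_state();print({k:np.round(s[k],3) for k in('clock','eef_pos','tool_rot','force','torque','qd')})
d=snap('wrist',sys.argv[1]);P=cloud(d)
b=(abs(P[...,0]-560)<40)&(P[...,1]>-130)&(P[...,1]<-20)
m=(P[...,2]<126)&(P[...,1]>-90)&(P[...,1]<-45)&(abs(P[...,0]-560)<13)
m=m.astype(np.uint8);n,l,st,c=cv2.connectedComponentsWithStats(m)
v0,u0=P.shape[:2]
i=1+np.argmax([st[k,4] for k in range(1,n)]);u,v=c[i];print('hole',c[i],st[i])
T=d['pose'];K=d['K']
r=T[:3,:3]@np.array([(u-K[0,2])/K[0,0],-(v-K[1,2])/K[1,1],-1]);print('hole at',(T[:3,3]+r*(130-T[2,3])/r[2]).round(1))
for uu in(int(u)-2,int(u),int(u)+2): print([(vv,P[vv,uu,1].round(1),int(P[vv,uu,2])) for vv in list(range(st[i,1]-3,st[i,1]+8))+list(range(st[i,1]+st[i,3]-4,st[i,1]+st[i,3]+3))])
x=int(u);q=[(vv,P[vv,x,1].round(1),int(P[vv,x,2])) for vv in range(st[i,1]+st[i,3]+10,st[i,1]+st[i,3]+60) if P[vv,x,2]<147]
print(q)
a=d['pixels'][int(v)-45:int(v)+60,int(u)-55:int(u)+55,::-1];cv2.imwrite('pics/%sc.png'%sys.argv[1],cv2.resize(a,None,fx=5.5,fy=5.5,interpolation=cv2.INTER_CUBIC))
E
python3 meas.py w5
```

```text
{'clock': np.float64(13.05), 'eef_pos': array([ 557.982, -138.514,  202.263]), 'tool_rot': array([-3.14e+00,  1.00e-03, -3.20e-02]), 'force': array([-1.21 ,  0.939,  0.14 ]), 'torque': array([ 0.014,  0.025, -0.022]), 'qd': array([-0.022, -0.007, -0.004, -0.007,  0.001, -0.   , -0.   ])}
hole [321.12524851 127.88071571] [309 115  25  26 503]
hole at [559.1 -71.6 130. ]
[(112, np.float64(-60.4), 129), (113, np.float64(-61.1), 129), (114, np.float64(-61.8), 130), (115, np.float64(-62.5), 129), (116, np.float64(-61.7), 51), (117, np.float64(-62.6), 52), (118, np.float64(-63.6), 51), (119, np.float64(-64.6), 52), (120, np.float64(-65.5), 52), (121, np.float64(-66.5), 51), (122, np.float64(-67.4), 51), (137, np.float64(-82.2), 50), (138, np.float64(-83.1), 51), (139, np.float64(-81.1), 104), (140, np.float64(-81.4), 112), (141, np.float64(-81.2), 128), (142, np.float64(-81.9), 129), (143, np.float64(-82.6), 129)]
[(112, np.float64(-60.4), 128), (113, np.float64(-61.1), 130), (114, np.float64(-61.9), 131), (115, np.float64(-62.4), 122), (116, np.float64(-61.8), 52), (117, np.float64(-62.7)
[... 1809 characters left out ...]
9, np.float64(-107.2), 144), (180, np.float64(-107.6), 146), (181, np.float64(-108.7), 144), (182, np.float64(-108.9), 146), (183, np.float64(-110.2), 144), (184, np.float64(-111.0), 144), (185, np.float64(-111.5), 145), (186, np.float64(-112.2), 145), (187, np.float64(-112.9), 145), (188, np.float64(-113.9), 144), (189, np.float64(-114.3), 145), (190, np.float64(-115.4), 144), (191, np.float64(-115.7), 146), (192, np.float64(-116.8), 144), (193, np.float64(-117.5), 144), (194, np.float64(-118.3), 144), (195, np.float64(-118.9), 145), (196, np.float64(-119.6), 145), (197, np.float64(-120.6), 145), (198, np.float64(-121.0), 146), (199, np.float64(-122.1), 145), (200, np.float64(-122.8), 145)]
```

View pics/w5c.png

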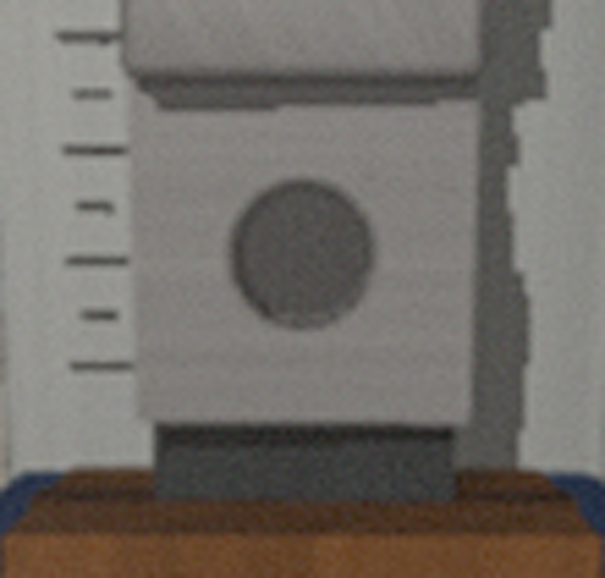

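Fork and eye now agree: the fork-to-oak gap is 12.6 mm against 13 wanted, and the blade rim no longer shows in the hole. The hole centre is (559.1, −71.6). Moving to the rack.

Emit:
{"fn": "arm_command", "kwargs": {"rows": [[[18, 217.5, 0, 0, 0, 99.6], [18, 217.5, 0, 0, 0, 99.6], [18, 217.5, 0, 0, 0, 99.6], [18, 217.5, 0, 0, 0, 99.6], [18, 217.5, 0, 0, 0, 99.6], [18, 217.5, 0, 0, 0, 99.6], [18, 217.5, 0, 0, 0, 99.6], [18, 217.5, 0, 0, 0, 99.6], [18, 217.5, 0, 0, 0, 99.6], [18, 217.5, 0, 0, 0, 99.6], [18, 217.5, 0, 0, 0, 99.6], [18, 217.5, 0, 0, 0, 99.6], [18, 217.5, 0, 0, 0, 99.6], [18, 217.5, 0, 0, 0, 99.6], [18, 217.5, 0, 0, 0, 99.6], [18, 217.5, 0, 0, 0, 99.6], [18, 217.5, 0, 0, 0, 99.6]]]}}

```text
clock: 14.52
eef_pos: [569.3, -357.3, 202.6]
tool_rot: [-3.142, 0.001, -1.768]
force: [-0.4, 0.2, -0.2]
width: 85.3
```

```bash
cat > pin.py <<'E'
from h import *
import sys
s=sensors.read_state();print({k:np.round(s[k],3) for k in('clock','eef_pos','tool_rot','force','qpos')})
d=snap('wrist',sys.argv[1]);P=cloud(d)
cv2.imwrite('pics/%sb.png'%sys.argv[1],cv2.resize(d['pixels'][:,:,::-1],(800,500)))
hsv=cv2.cvtColor(d['pixels'],cv2.COLOR_RGB2HSV).astype(int);H,S,V=hsv[...,0],hsv[...,1],hsv[...,2]
for nm,c in(('red',((H<6)|(H>174))&(S>150)&(V>60)),('blue',(H>105)&(H<125)&(S>120))):
    n,l,st,_=cv2.connectedComponentsWithStats(c.astype(np.uint8))
    for i in range(1,n):
        m=(l==i)
        if m.sum()<150: continue
        zt=np.percentile(P[m][:,2],97);m&=P[...,2]>zt-5
        p=P[m];r=cv2.minAreaRect(p[:,:2].astype(np.float32));v,u=np.nonzero(m)
        print(nm,len(p),'top z',np.median(p[:,2]).round(1),'ctr',np.round(r[0],1),np.round(r[1],1),round(r[2],1),'px*1.25',(u.mean()*1.25).round(),(v.mean()*1.25).round())
m=(P[...,2]>60)&(P[...,2]<68)&(H>8)&(H<30)&(S>50)&(P[...,1]<-280)&(abs(P[...,0]-510)<140)
if m.sum()>50:
    r=cv2.minAreaRect(P[m][:,:2].astype(np.float32));print('rack',m.sum(),r)
E
python3 pin.py w6
```

```text
{'clock': np.float64(14.517), 'eef_pos': array([ 569.345, -357.266,  202.621]), 'tool_rot': array([-3.142e+00,  1.000e-03, -1.768e+00]), 'force': array([-0.426,  0.242, -0.241]), 'qpos': array([ 0.103,  0.821,  0.803,  1.493, -0.632,  1.1  , -0.729])}
red 500 top z 75.0 ctr [ 652.1 -393.2] [17.8 48.4] 49.3 px*1.25 438.0 114.0
red 846 top z 114.1 ctr [ 595.  -363.2] [18.3 90.1] 78.1 px*1.25 405.0 258.0
red 1161 top z 133.0 ctr [ 569.6 -416.9] [166.7  35.8] 39.1 px*1.25 570.0 312.0
blue 39 top z 96.9 ctr [ 573.3 -283. ] [  5.8 219.6] 35.5 px*1.25 224.0 356.0
blue 1767 top z 140.2 ctr [ 614.9 -244.7] [ 23.6 255.6] 5.8 px*1.25 83.0 274.0
blue 551 top z 114.0 ctr [ 541.5 -352.4] [ 17.6 199.3] 78.2 px*1.25 405.0 393.0
rack 4015 ((505.78973388671875, -390.76953125), (145.74020385742188, 169.8464813232422), 78.5514907836914)
```

View pics/w6b.png

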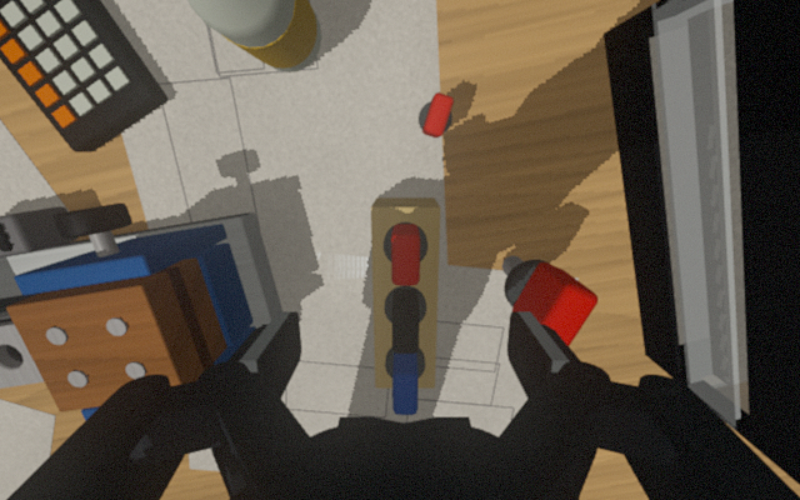

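In the display the rack's red pin is at (405,258), the large one at (570,312) and the small one at (438,114). Getting a robust centre for the rack pin.

```bash
python3 - <<'E'
from h import *
d=dict(np.load('pics/w6.npz'));P=cloud(d)
a=d['pixels'][150:300,270:500,::-1];cv2.imwrite('pics/w6c.png',cv2.resize(a,None,fx=3.4,fy=3.4,interpolation=cv2.INTER_CUBIC))
hsv=cv2.cvtColor(d['pixels'],cv2.COLOR_RGB2HSV).astype(int);H,S,V=hsv[...,0],hsv[...,1],hsv[...,2]
def f(nm,c,x,y):
    m=c&(abs(P[...,0]-x)<40)&(abs(P[...,1]-y)<35)&(P[...,2]>109)&(P[...,2]<120)
    n,l,st,_=cv2.connectedComponentsWithStats(m.astype(np.uint8));m=l==1+np.argmax(st[1:,4])
    p=P[m];r=cv2.minAreaRect(p[:,:2].astype(np.float32));print(nm,len(p),p.mean(0).round(1),np.round(r[0],1),np.round(r[1],1),round(r[2],1))
f('red',((H<6)|(H>174))&(S>150)&(V>60),569,-357)
f('blue',(H>105)&(H<125)&(S>120),462,-334)
f('black',(V<50),515,-345)
m=(P[...,2]>61)&(P[...,2]<67)&(H>8)&(H<30)&(S>50)&(P[...,1]<-300)&(P[...,1]>-400)&(abs(P[...,0]-510)<110)
p=P[m];print('rackedges')
for x in range(470,610,15):
    q=p[abs(p[:,0]-x)<3]; 
    if len(q)>5: print(x,np.percentile(q[:,1],[2,98]).round(1))
E
```

```text
red 849 [ 569.8 -357.7  113.9] [ 569.1 -357.7] [18.3 37. ] 78.2
blue 549 [ 462.3 -335.9  113.9] [ 461.8 -335.8] [17.6 36.3] 78.2
black 664 [ 516.8 -347.2  113.8] [ 515.2 -346.9] [19.4 37.3] 78.0
rackedges
470 [-365.2 -309.7]
485 [-368.9 -313.7]
500 [-371.5 -315.8]
515 [-375.1 -318.7]
530 [-377.6 -322.6]
545 [-380.2 -325.1]
560 [-384.  -327.9]
575 [-386.7 -331.3]
590 [-389.3 -334.4]
605 [-342.4 -336.5]
```

View pics/w6c.png

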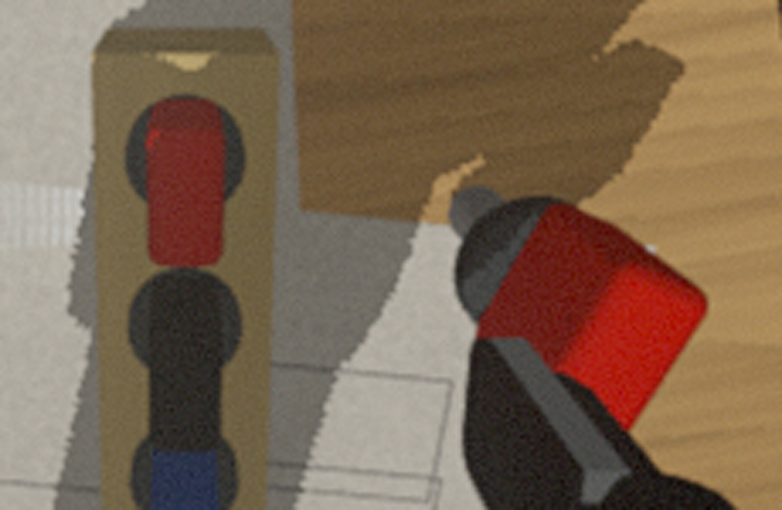

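Emit:
{"fn": "arm_command", "kwargs": {"rows": [[[0.4, 0, 40, 0, 0, 0.5], [0.4, 0, 80, 0, 0, 0.5], [0.4, 0, 110, 0, 0, 0.5], [0.4, 0, 124, 0, 0, 0.5], [0.4, 0, 124, 0, 0, 0.5], [0.4, 0, 124, 0, 0, 0.5], [0.4, 0, 124, 0, 0, 0.5]]]}}

```text
clock: 15.15
eef_pos: [569.6, -360.4, 81.0]
tool_rot: [-3.138, -0.002, -1.781]
force: [0.9, -0.5, 0.2]
width: 85.4
```

Emit:
{"fn": "arm_command", "kwargs": {"rows": [[[0, 0, 0, 0, 0, 0], [0, 0, 0, 0, 0, 0], [0, 0, 0, 0, 0, 0], [0, 0, 0, 0, 0, 0], [0, 0, 0, 0, 0, 0], [0, 0, 0, 0, 0, 0], [0, 0, 0, 0, 0, 0], [0, 0, 0, 0, 0, 0]]], "claw": -1}}

```text
clock: 15.82
eef_pos: [568.9, -359.0, 79.1]
tool_rot: [-3.141, 0.0, -1.781]
force: [1.4, 0.8, 3.8]
width: 19.1
```

Emit:
{"fn": "arm_command", "kwargs": {"rows": [[[0, 0, -10, 0, 0, 0], [0, 0, -25, 0, 0, 0], [0, 0, -50, 0, 0, 0], [0, 0, -85, 0, 0, 0], [0, 0, -120, 0, 0, 0], [0, 0, -150, 0, 0, 0], [0, 0, -165, 0, 0, 0], [0, 0, -165, 0, 0, 0], [0, 0, -165, 0, 0, 0]]]}}

```text
clock: 16.57
eef_pos: [568.6, -359.1, 244.8]
tool_rot: [-3.14, -0.0, -1.781]
force: [-0.5, 0.7, -2.6]
width: 19.4
```

```bash
python3 - <<'E'
from h import *
s=sensors.read_state();print({k:np.round(s[k],3) for k in('clock','eef_pos','tool_rot','force','width','qpos')})
plan([559.1,-71.6,245],-0.03)
d=snap('scene','s7');a=d['pixels'][60:240,200:400,::-1];cv2.imwrite('pics/s7c.png',cv2.resize(a,None,fx=3,fy=3,interpolation=cv2.INTER_CUBIC))
E
```

```text
{'clock': np.float64(16.567), 'eef_pos': array([ 568.557, -359.088,  244.78 ]), 'tool_rot': array([-3.14 , -0.   , -1.781]), 'force': array([-0.53,  0.67, -2.65]), 'width': np.float64(19.396), 'qpos': array([ 0.095,  0.783,  0.833,  1.447, -0.601,  1.176, -0.767])}
row [-279.2, 69.3, -0.4] [-0.0, -0.1, -100.3] rows>= 14.0
```

View pics/s7c.png

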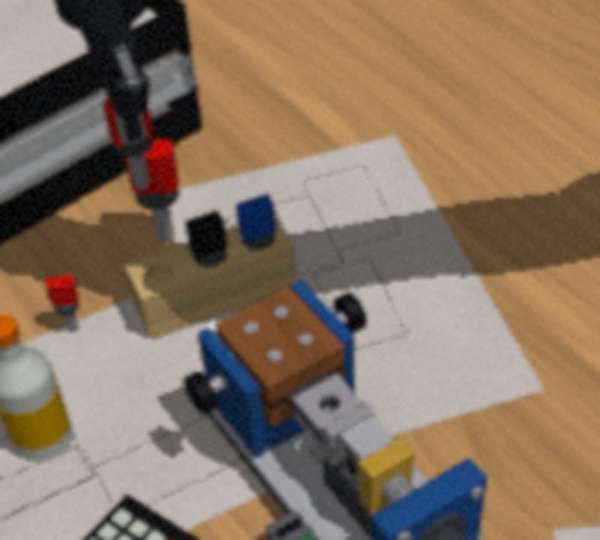

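The red pin is in the jaws (crop 125,120), and black and blue are still in the rack. Carrying it over the fork.

Emit:
{"fn": "arm_command", "kwargs": {"rows": [[[-279, 69, 0, 0, 0, -100.3], [-279, 69, 0, 0, 0, -100.3], [-279, 69, 0, 0, 0, -100.3], [-279, 69, 0, 0, 0, -100.3], [-279, 69, 0, 0, 0, -100.3], [-279, 69, 0, 0, 0, -100.3], [-279, 69, 0, 0, 0, -100.3], [-279, 69, 0, 0, 0, -100.3], [-279, 69, 0, 0, 0, -100.3], [-279, 69, 0, 0, 0, -100.3], [-279, 69, 0, 0, 0, -100.3], [-279, 69, 0, 0, 0, -100.3], [-279, 69, 0, 0, 0, -100.3], [-279, 69, 0, 0, 0, -100.3], [-279, 69, 0, 0, 0, -100.3], [-279, 69, 0, 0, 0, -100.3], [-279, 69, 0, 0, 0, -100.3], [-279, 69, 0, 0, 0, -100.3]]]}}

```text
clock: 18.12
eef_pos: [559.0, -71.6, 243.1]
tool_rot: [3.141, 0.001, -0.033]
force: [-0.4, -1.5, -1.5]
width: 19.5
```

```bash
python3 - <<'E'
from h import *
s=sensors.read_state();print({k:np.round(s[k],3) for k in('clock','eef_pos','tool_rot','force','width','qpos')})
d=snap('wrist','w8');cv2.imwrite('pics/w8b.png',cv2.resize(d['pixels'][:,:,::-1],(800,500)))
d=snap('scene','s8');a=d['pixels'][100:250,230:400,::-1];cv2.imwrite('pics/s8c.png',cv2.resize(a,None,fx=3.5,fy=3.5,interpolation=cv2.INTER_CUBIC))
E
```

```text
{'clock': np.float64(18.117), 'eef_pos': array([558.965, -71.612, 243.082]), 'tool_rot': array([ 3.141e+00,  1.000e-03, -3.300e-02]), 'force': array([-0.384, -1.454, -1.455]), 'width': np.float64(19.514), 'qpos': array([-0.193,  0.519,  0.414,  1.756, -0.253,  0.92 ,  0.294])}
```

View pics/w8b.png

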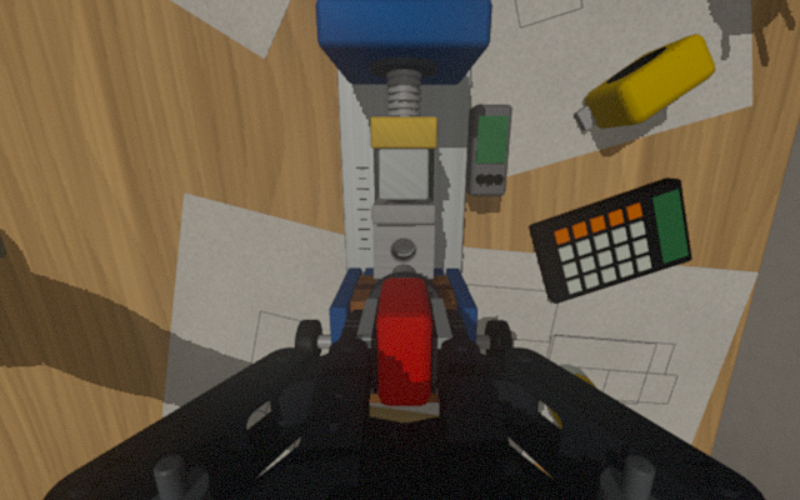

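View pics/s8c.png

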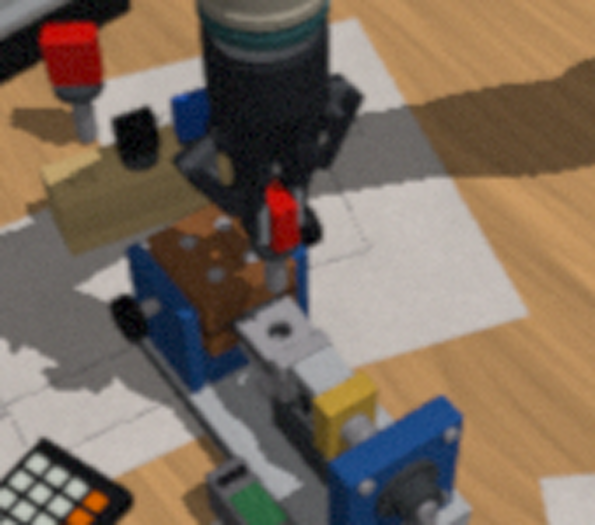

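```bash
python3 - <<'E'
from h import *
d=dict(np.load('pics/w8.npz'));P=cloud(d)
hsv=cv2.cvtColor(d['pixels'],cv2.COLOR_RGB2HSV).astype(int);H,S,V=hsv[...,0],hsv[...,1],hsv[...,2]
red=((H<6)|(H>174))&(S>150)&(V>40)
z=P[...,2]
m=red&(abs(P[...,0]-559)<40)&(abs(P[...,1]+72)<50)&(z>200)
print(np.percentile(z[m],[2,20,50,80,98]).round(1))
t=m&(z>np.percentile(z[m],80)-4);p=P[t];r=cv2.minAreaRect(p[:,:2].astype(np.float32));print(len(p),p.mean(0).round(1),r)
f=m&(z<np.percentile(z[m],80)-8);p=P[f];print('front face',len(p),p.mean(0).round(1)); 
A=np.c_[p[:,0],p[:,2],np.ones(len(p))];c,*_=np.linalg.lstsq(A,p[:,1],rcond=None);print('y=a x+b z+c',c.round(3))
u,v=320,215
for u in(316,322,328): print(u,[(vv,P[vv,u].round(0).tolist()) for vv in range(204,228,2)])
x,y=proj(d,[559.1,-71.6,130]);print(x,y)
a=d['pixels'][175:340,240:400,::-1];cv2.imwrite('pics/w8c.png',cv2.resize(a,None,fx=3.6,fy=3.6,interpolation=cv2.INTER_CUBIC))
# hole again
b=(z<126)&(abs(P[...,0]-559)<12)&(abs(P[...,1]+71.6)<14)
n,l,st,c=cv2.connectedComponentsWithStats(b.astype(np.uint8));print(st[1:],c[1:])
E
```

```text
[245.3 270.4 277.6 278.4 279.2]
3120 [559.5 -69.6 277.8] ((559.5054931640625, -71.50467681884766), (37.35989761352539, 19.60586166381836), 87.78446960449219)
front face 827 [559.7 -53.6 257.4]
y=a x+b z+c [ 1.4000e-02 -7.0000e-03 -5.9742e+01]
316 [(204, [552.0, -79.0, 118.0]), (206, [552.0, -78.0, 128.0]), (208, [552.0, -79.0, 131.0]), (210, [552.0, -81.0, 131.0]), (212, [552.0, -84.0, 129.0]), (214, [554.0, -66.0, 187.0]), (216, [554.0, -67.0, 191.0]), (218, [556.0, -55.0, 230.0]), (220, [556.0, -54.0, 234.0]), (222, [556.0, -53.0, 241.0]), (224, [556.0, -53.0, 244.0]), (226, [556.0, -53.0, 248.0])]
322 [(204, [558.0, -81.0, 112.0]), (206, [558.0, -81.0, 118.0]), (208, [558.0, -81.0, 126.0]), (210, [558.0, -82.0, 130.0]), (212, [559.0, -64.0, 189.0]), (214, [559.0, -64.0, 194.0]), (216, [559.0, -64.0, 199.0]), (218, [559.0, -54.0, 231.0]), (220, [559.0, -55.0, 234.0]), (222, [559.0, -53.0, 242.0]), (224, [559.0, -53.0, 244.0]), (226, [559.0, -53.0, 247.0])]
328 [(204, [564.0, -81.0, 114.0]), (206, [564.0, -80.0, 123.0]), (208, [564.0, -80.0, 129.0]), (210, [564.0, -81.0, 131.0]), (212, [563.0, -65.0, 188.0]), (214, [563.0, -65.0, 191.0]), (216, [563.0, -65.0, 197.0]), (218, [563.0, -54.0, 231.0]), (220, [563.0, -54.0, 235.0]), (222, [563.0, -53.0, 241.0]), (224, [563.0, -53.0, 244.0]), (226, [563.0, -53.0, 247.0])]
322.9457200189056 199.84597162680066
[[316 191  15   4  37]
 [314 196  19  13 143]] [[322.7027027  192.27027027]
 [322.99300699 202.74125874]]
```

View pics/w8c.png

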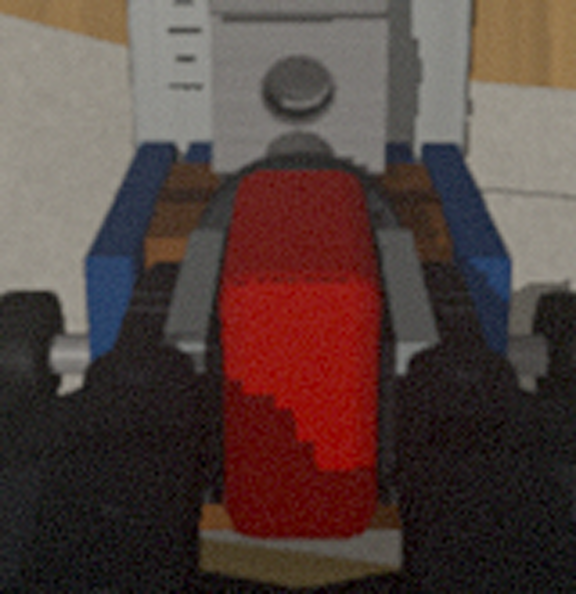

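Pin grip centre (559.5, −71.5) and hole centre (559.1, −71.6) agree, measured in the same camera. Lowering to just above the fork, then looking again.

Emit:
{"fn": "arm_command", "kwargs": {"rows": [[[-0.3, 0, 15, 0, 0, 0], [-0.3, 0, 30, 0, 0, 0], [-0.3, 0, 42, 0, 0, 0], [-0.3, 0, 42, 0, 0, 0], [-0.3, 0, 42, 0, 0, 0], [-0.3, 0, 42, 0, 0, 0]]]}}

```text
clock: 18.72
eef_pos: [559.6, -71.8, 202.3]
tool_rot: [3.141, -0.001, -0.031]
force: [0.2, 0.5, -2.1]
width: 19.2
```

```bash
python3 - <<'E'
from h import *
s=sensors.read_state();print({k:np.round(s[k],3) for k in('clock','eef_pos','tool_rot','force','width')})
d=snap('wrist','w9');a=d['pixels'][175:300,240:400,::-1];A=cv2.resize(a,None,fx=3.6,fy=3.6,interpolation=cv2.INTER_CUBIC)
cv2.imwrite('pics/w9c.png',A)
d=snap('scene','s9');a=d['pixels'][140:230,270:360,::-1];cv2.imwrite('pics/s9c.png',cv2.resize(a,None,fx=6,fy=6,interpolation=cv2.INTER_CUBIC))
E
```

```text
{'clock': np.float64(18.717), 'eef_pos': array([559.558, -71.801, 202.34 ]), 'tool_rot': array([ 3.141e+00, -1.000e-03, -3.100e-02]), 'force': array([ 0.171,  0.5  , -2.147]), 'width': np.float64(19.204)}
```

View pics/w9c.png

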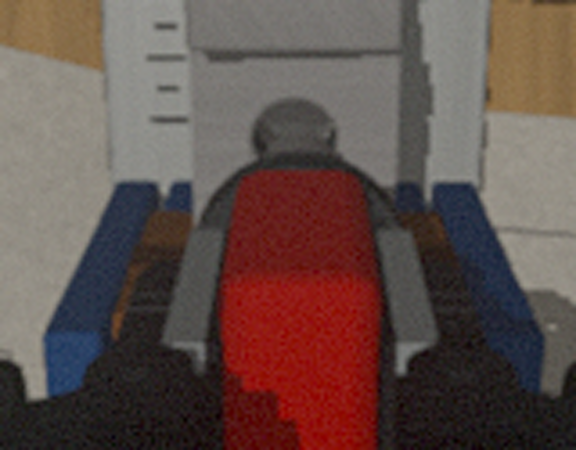

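View pics/s9c.png

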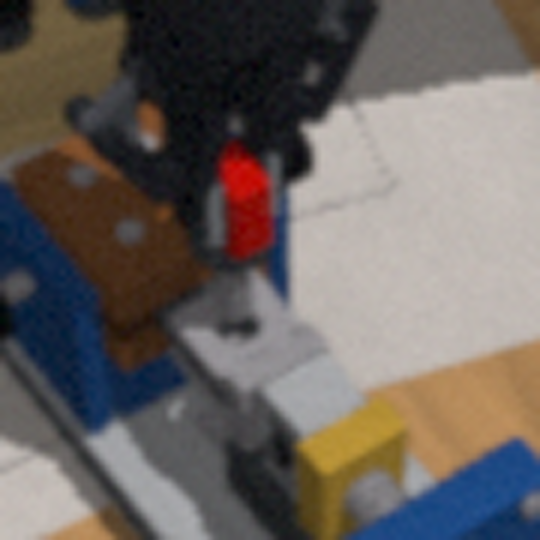

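Tip is centred on the hole in the wrist view (crop 294,130). Starting insertion gently.

Emit:
{"fn": "arm_command", "kwargs": {"rows": [[[-0.2, 0, 4, 0, 0, 0], [-0.2, 0, 8, 0, 0, 0], [-0.2, 0, 12, 0, 0, 0], [-0.2, 0, 15, 0, 0, 0], [-0.2, 0, 18, 0, 0, 0], [-0.2, 0, 18, 0, 0, 0]]]}}

```text
clock: 19.32
eef_pos: [558.3, -71.5, 182.9]
tool_rot: [-3.141, 0.001, -0.031]
force: [-1.1, -0.0, -2.5]
width: 19.4
```

Emit:
{"fn": "arm_command", "kwargs": {"rows": [[[0, 0, 4, 0, 0, 0], [0, 0, 8, 0, 0, 0], [0, 0, 12, 0, 0, 0], [0, 0, 16, 0, 0, 0], [0, 0, 20, 0, 0, 0], [0, 0, 24, 0, 0, 0], [0, 0, 28, 0, 0, 0], [0, 0, 31, 0, 0, 0], [0, 0, 33, 0, 0, 0], [0, 0, 33, 0, 0, 0]]]}}

```text
clock: 20.15
eef_pos: [558.6, -71.6, 150.2]
tool_rot: [-3.142, 0.001, -0.031]
force: [-0.1, 0.3, -2.5]
width: 19.4
```

Emit:
{"fn": "arm_command", "kwargs": {"rows": [[[0, 0, 1, 0, 0, 0], [0, 0, 2, 0, 0, 0], [0, 0, 3, 0, 0, 0], [0, 0, 4, 0, 0, 0], [0, 0, 4.5, 0, 0, 0], [0, 0, 4.5, 0, 0, 0]]]}}

```text
clock: 20.65
eef_pos: [558.8, -71.6, 146.1]
tool_rot: [-3.142, 0.0, -0.03]
force: [-0.1, 0.4, -1.3]
width: 19.3
```

Emit:
{"fn": "arm_command", "kwargs": {"rows": [[[0, 0, 0, 0, 0, 0], [0, 0, 0, 0, 0, 0], [0, 0, 0, 0, 0, 0], [0, 0, 0, 0, 0, 0], [0, 0, 0, 0, 0, 0], [0, 0, 0, 0, 0, 0], [0, 0, -30, 0, 0, 0], [0, 0, -60, 0, 0, 0], [0, 0, -90, 0, 0, 0], [0, 60, -110, 0, 0, 0], [0, 80, -110, 0, 0, 0], [0, 80, -110, 0, 0, 0], [0, 80, -110, 0, 0, 0]]], "claw": 1}}

```text
clock: 21.73
eef_pos: [555.9, -155.3, 257.1]
tool_rot: [3.14, -0.002, -0.037]
force: [-0.7, 1.0, -0.8]
width: 85.6
```

```bash
python3 - <<'E'
from h import *
s=sensors.read_state();print({k:np.round(s[k],3) for k in('clock','eef_pos','force','width')})
d=snap('wrist','w10');P=cloud(d);z=P[...,2]
hsv=cv2.cvtColor(d['pixels'],cv2.COLOR_RGB2HSV).astype(int);H,S,V=hsv[...,0],hsv[...,1],hsv[...,2]
m=((H<6)|(H>174))&(S>150)&(V>40)&(abs(P[...,0]-559)<40)&(abs(P[...,1]+72)<50)&(z>135)
zt=np.percentile(z[m],90);t=m&(z>zt-4);p=P[t];print('top z',np.median(p[:,2]).round(1),cv2.minAreaRect(p[:,:2].astype(np.float32)),len(p))
A=np.c_[p[:,0]-559,p[:,1]+72,np.ones(len(p))];print('plane',np.linalg.lstsq(A,p[:,2],rcond=None)[0].round(3))
cv2.imwrite('pics/w10b.png',cv2.resize(d['pixels'][:,:,::-1],(800,500)))
x=snap('scene','s10');a=x['pixels'][90:270,200:400,::-1];cv2.imwrite('pics/s10c.png',cv2.resize(a,None,fx=3,fy=3,interpolation=cv2.INTER_CUBIC))
E
```

```text
{'clock': np.float64(21.733), 'eef_pos': array([ 555.931, -155.251,  257.094]), 'force': array([-0.706,  0.991, -0.813]), 'width': np.float64(85.559)}
top z 179.9 ((559.1476440429688, -72.48931121826172), (36.01872634887695, 19.004440307617188), 88.11528015136719) 1293
plane [ 1.10000e-02 -1.05000e-01  1.80834e+02]
```

View pics/w10b.png

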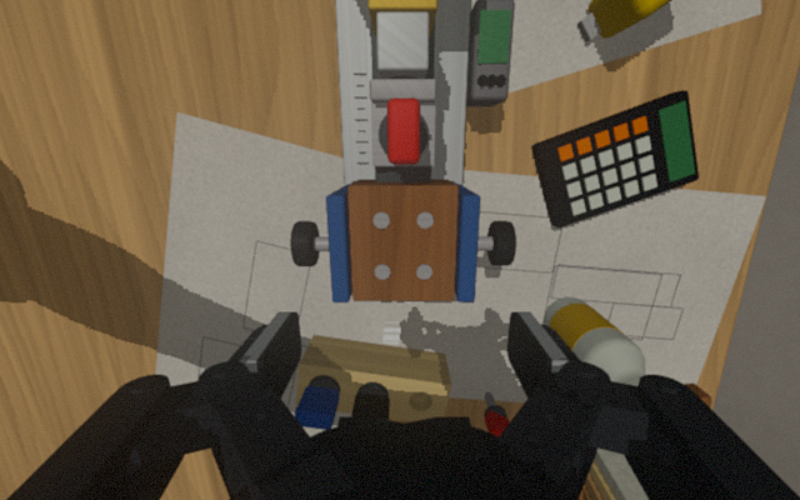

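View pics/s10c.png

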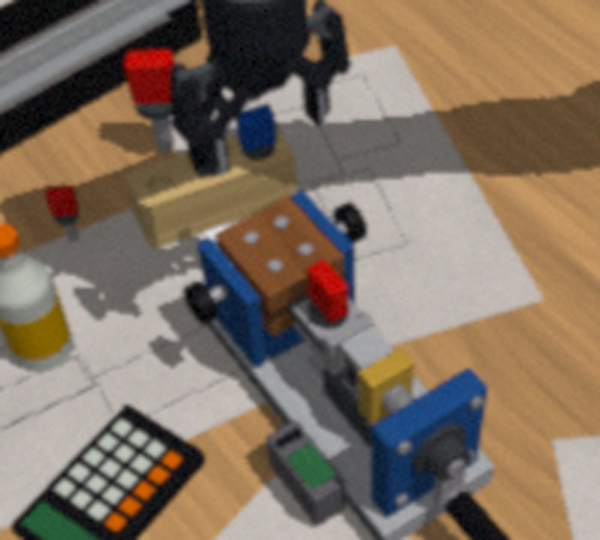

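```bash
python3 - <<'E'
from h import *
d=dict(np.load('pics/w10.npz'));P=cloud(d);z=P[...,2]
for u in(320,323,326): print(u,[(v,P[v,u,1].round(1),P[v,u,2].round(1)) for v in range(76,136,3)])
m=(abs(P[...,0]-559)<7)&(P[...,1]<-58)&(P[...,1]>-86)&(z>170);p=P[m]
A=np.c_[p[:,0]-559,p[:,1]+72,np.ones(len(p))];print('plane',np.linalg.lstsq(A,p[:,2],rcond=None)[0].round(3))
c=(abs(P[...,0]-559)>11.5)&(abs(P[...,0]-559)<16)&(abs(P[...,1]+72)<8);p=P[c];print('collar z',np.percentile(p[:,2],[10,50,90]))
E
```

```text
320 [(76, np.float64(-46.8), np.float64(138.4)), (79, np.float64(-54.7), np.float64(180.1)), (82, np.float64(-56.5), np.float64(178.8)), (85, np.float64(-58.8), np.float64(180.8)), (88, np.float64(-60.9), np.float64(182.3)), (91, np.float64(-62.9), np.float64(182.1)), (94, np.float64(-64.8), np.float64(180.7)), (97, np.float64(-66.8), np.float64(179.2)), (100, np.float64(-69.0), np.float64(180.8)), (103, np.float64(-71.0), np.float64(180.1)), (106, np.float64(-73.1), np.float64(180.6)), (109, np.float64(-75.2), np.float64(180.7)), (112, np.float64(-77.4), np.float64(180.9)), (115, np.float64(-79.5), np.float64(181.0)), (118, np.float64(-81.6), np.float64(181.1)), (121, np.float64(-83.8), np.float64(180.3)), (124, np.float64(-85.9), np.float64(179.7)), (127, np.float64(-88.1), np.float64(180.1)), (130, np.float64(-90.4), np.float64(177.3)), (133, np.float64(-95.0), np.float64(119.4))]
323 [(76, np.float64(-47.0), np.float64(138.7)), (79, np.float64(-54.6), np.float64(179.1)), (82, np.float64(-56.8), np.float64(180.1)), (85, np.float64(-58.8), np.float64(180.7)), (88, np.float64(-60.8)
[... 987 characters left out ...]
np.float64(180.8)), (97, np.float64(-67.0), np.float64(179.5)), (100, np.float64(-69.1), np.float64(180.1)), (103, np.float64(-71.2), np.float64(180.6)), (106, np.float64(-73.3), np.float64(180.4)), (109, np.float64(-75.4), np.float64(181.1)), (112, np.float64(-77.5), np.float64(180.8)), (115, np.float64(-79.7), np.float64(181.2)), (118, np.float64(-81.8), np.float64(181.7)), (121, np.float64(-83.9), np.float64(179.9)), (124, np.float64(-86.1), np.float64(179.7)), (127, np.float64(-88.3), np.float64(179.8)), (130, np.float64(-90.6), np.float64(177.3)), (133, np.float64(-95.2), np.float64(119.3))]
plane [-2.00000e-02 -1.01420e+01  2.39056e+02]
collar z [137.43551665 138.38301615 139.14723681]
```

Grip top is flat at z ≈ 180 and the collar top is at 138.4, where 180 and 138 would be fully seated. The pin is upright and released, the arm is clear, and blue and black are still in the rack. Handing in.

```bash
python3 -c "
from cell import order
print(order.finish_job())"
```

```text
the job is handed in; nothing more can be done
None
```

The oak sample is coupled to the pull tester, and the job was handed in at about 22 s of the 72 s allowed. The hand-in gave no verdict.

- **Crank:** I wound it about 2.5 turns clockwise, looking again after two turns because about 2.4 mm was still missing. After the final half turn the gap from fork end to oak was 12.6 mm, against 13 mm for perfect alignment. The blade's rim no longer showed in the fork hole.
- **Pin:** I took the middle-sized red pin from the rack, leaving the large and small red look-alikes alone, and lowered it through fork and eye without any contact force showing.
- **Last checks:** With the pin let go, its grip top was flat at about 180 mm and its collar top at 138.4 mm, against 180 and 138 mm when fully seated. It stood at (559.1, −72.5), and I had measured the hole at (559.1, −71.6).
- **Surroundings:** The blue and black pins are still in the rack, nothing else looked moved, and the gripper is open and clear. I judged this from the pictures and did not measure those positions again.

One check disagreed. Two automatic plane fits of the pin's top gave implausible tilts (−0.105 and about −10 in slope), probably because they took in pixels off the top face. The depth readings along the top were level to about 1–2 mm noise, so I took the pin as upright.

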